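# Load glaze test tiles on stacking kiln setter boards

## Task

Load the glaze test tiles for firing on the two cream kiln setter boards: stand the two blue tiles, whose glaze runs, on the lower board (the low one without legs), the two green ones on the deck of the legged board, and have the legged board stacked squarely over the lower one with all four leg pins fully down in its corner sockets. Every tile must end upright with its foot wholly on its board and at least a finger's breadth (12 mm) clear of the other tile there, as glaze fuses whatever it touches. Leave the bare unglazed tile, the clay car and the metal pail where they are.

Things in the scene. Friction and masses are not known exactly. Their poses are not given: they have to be found in the camera images.
- blue_a: first fired-clay glaze test tile, an upside-down T on its foot, loose, 55 g. Cobalt-blue glaze on the upright and the top of the foot (the runny glaze). Foot 36 (x) x 40 (y) x 8 mm high; upright 9 mm thick (x), 40 mm wide (y), centred on the foot, top 55 mm above its underside. Origin: centre of the foot's underside; z up; pinch the upright along x.
- blue_b: second fired-clay glaze test tile, an upside-down T on its foot, loose, 55 g. Cobalt-blue glaze on the upright and the top of the foot (the runny glaze). Foot 36 (x) x 40 (y) x 8 mm high; upright 9 mm thick (x), 40 mm wide (y), centred on the foot, top 55 mm above its underside. Origin: centre of the foot's underside; z up; pinch the upright along x.
- green_a: first fired-clay glaze test tile, an upside-down T on its foot, loose, 55 g. Leaf-green glaze on the upright and the top of the foot (the glaze that does not run). Foot 36 (x) x 40 (y) x 8 mm high; upright 9 mm thick (x), 40 mm wide (y), centred on the foot, top 55 mm above its underside. Origin: centre of the foot's underside; z up; pinch the upright along x.
- green_b: second fired-clay glaze test tile, an upside-down T on its foot, loose, 55 g. Leaf-green glaze on the upright and the top of the foot (the glaze that does not run). Foot 36 (x) x 40 (y) x 8 mm high; upright 9 mm thick (x), 40 mm wide (y), centred on the foot, top 55 mm above its underside. Origin: centre of the foot's underside; z up; pinch the upright along x.
- lower_board: lower setter board, sand-coloured refractory, 66 (x) x 210 (y) x 30 mm high, flat on the table without legs, fixed (too heavy to shift). Origin: centre of its underside; z up; flat top at z = 30 mm. Four round sockets 12 mm wide, 13 mm deep in the top at x +-22, y +-93 mm.
- upper_board: legged cream setter board, loose, 0.48 kg. Deck 66 (x) x 210 (y) mm, its top 97 and underside 83 mm above the origin (centre, level with the pin tips; z up). Corner legs 18 mm thick at x +-22, y +-93 mm, each ending in a pin 11 mm long, 9 mm thick tapering to 5. Pinch the deck across x at mid-length. Seated on the lower board (either way round) its origin is 19 mm above that board's.
- bare_tile: fired-clay glaze test tile, an upside-down T on its foot, loose, 55 g. Bare pinkish-buff clay all over, no glaze: not yet to be fired, it stays where it is. Foot 36 (x) x 40 (y) x 8 mm high; upright 9 mm thick (x), 40 mm wide (y), centred on the foot, top 55 mm above its underside. Origin: centre of the foot's underside; z up; pinch the upright along x.
- clay_car: grey clay model car, unfired and fragile, 125 (x) x 60 (y) x 50 mm high, standing on the table; origin on the table under its centre. Stays where it is.
- pail: small metal water pail, 100 mm in diameter at the rim, 80 mm at the foot, 100 mm high, standing on the table; origin at the centre of its underside. Stays where it is.
There are look-alikes about, which are no part of the job. What is meant by the lower_board is not brown, and is the larger of those in its own colour. What is shaped like the blue_b but orange is not meant.

How it is judged:
By the outcome, as a careful person would: the job done as asked, in the order asked, and still so for the second after the job is handed in, with the robot touching nothing.
It also fails if it takes over 141 s, if anything falls off the work surface, if the arm or the gripper's body presses on something with over 40 N, if the wrist force passes 120 N, or if a joint passes its speed limit or range.

## Robot

A 7-joint arm with a two-finger parallel gripper is mounted at the origin on the work surface. World frame = base frame: x ahead of the robot, y to its left, z up, the work surface at z = 0. Lengths are in m, angles in degrees, forces in N, time in s.
With the tool pointing down it reaches from about 0.425 to 0.875 m from the base axis. Payload 4.7 kg.
Tool frame: the origin (TCP) lies between the finger pads; the fingertips stand 14 mm ahead of it and the grasp point (between the pads) lies 5 mm behind it (tip_reach is the z of the fingertips in the tool frame, in m); z points along the fingers, y is the line along which they close (so a half turn about z gives the same grasp; the last joint's range is limited). The gripper opens to 87 mm and grips with 3 to 60 N. Pads are 19 mm wide; open, the fingers measure 117 mm over their backs; the gripper's body (75 mm by 190 mm) begins 51 mm behind the grasp point.
Start: joints at [75.693, 18.392, -4.016, 83.108, 1.295, 78.541, -3.26], TCP at [0.169, -0.628, 0.237] pointing down, gripper open.
Joint ranges: [-163.93, 163.93], [-17.29, 119.83], [-79.2, 71.16], [3.27, 140.29], [-89.18, 269.18], [5.43, 117.66], [-154.24, 154.24]. Speed limits (degrees/s): [147.25, 147.25, 180, 180, 180, 180, 180].

## Interface

Orientations are given as a 3x3 rotation matrix whose columns are the frame's x, y, z axes.
In Python, from workcell import get_state, get_image, camera_params, close_job, tip_reach gives the robot as it stands.
- The arm moves only by the tool play_rows, never from a script. Its argument "series" is a list of rows, each an object of numbers: "dx", "dy", "dz": the shift along the tool's x, y, z in units of 30 mm (1.0 is 30 mm); "roll": the turn about the tool's z in units of 5 degrees (1.0 is 5 degrees); "claw": the opening, from 0 (shut) to 1 (fully open). In form: [{"dx": .., "dy": .., "dz": .., "roll": .., "claw": ..}, ...]. A call has 1 to 12 rows; each row is the pose to reach, as a shift and turn from the pose commanded when the call began, along the tool's axes at that moment; what a row does not reach only later rows make up. A row lasts 1/12 s, in which the tool goes at most 41.7 mm and 7.16 degrees, less where a joint would pass 70% of its speed; a pose out of reach is approached as far as the arm can. A call with a gripper value outside its range is refused whole. The fingers move at their own pace and stop on an object; "newtons" is the grip in N (left out, the last holds). Time passes only in rows, so rows that repeat a pose let the fingers close. It gives the time, the measured TCP pose, the force, the opening and the grip force at its end, in the units of the state.
- get_state(): the state, without advancing time (a new reading comes with each control period).
- get_image(name): name is "side" or "top" or "wrist"; returns (picture, depth): 384x512x3 uint8, red, green, blue; 384x512 float32, m along the optical axis (not along the pixel's ray), 0 where there is no reading.
- camera_params(name): a dict with "K" (3x3 intrinsics, pixels), "k1" (the pictures are not rectified: a ray, as slopes to the right and down, at radius r is drawn at 1 + k1 r^2 times it, then the intrinsics apply), "origin" and "attitude" of the camera in the world. Camera axes: x right, y up, looking along -z (the intrinsics and any distortion apply to the point x, -y, -z); pixel columns grow to the right and rows downward; lengths in m; the calibration is good to about 2 mm. A picture is of the moment at which its call begins: read the wrist's pose just before it. camera_params takes no time and is no camera call; for the wrist camera it gives the pose at the moment of the call.
- close_job(): hands the job in; it is judged then, once.
The state is a dict: "time": time; "q": joint angles; "qd": joint speeds; "effort": joint torques, N m; "tcp_pos": TCP position; "tool_rot": TCP orientation; "force": force on the tool from outside, world axes, zero at the start; "torque": the same for the moment, N m; "finger_gap": opening from 0.0 (shut) to 1.0 (fully open); "grasp_force": force on a finger pad.
Only numpy, scipy, OpenCV 4.12 (cv2) and the standard library are available. Lean on these libraries where they do the work, as an engineer would, in place of code of your own. Each camera call takes 0.05 s, during which the arm holds its last target. There are 200 camera calls.

## Working session

There is one attempt and no reset: what is moved stays moved. The work goes in short steps, Python scripts to look and compute and a tool call to move; the robot and the scene stay as the last step left them, time stands still between calls to the robot, and variables do not carry over. Pictures are saved under pics/ and viewed, at most 14 in all, crops included, and the job is handed in when it is done.

Besides the shell and the picture viewer there is one more tool, called after "Emit:" by a JSON object that holds its "op" and its "data", one argument or row to a line. play_rows: Moves the arm, as the interface text tells. Its arguments: {"type":"object","properties":{"series":{"type":"array","items":{"type":"object","properties":{"dx":{"type":"number"},"dy":{"type":"number"},"dz":{"type":"number"},"roll":{"type":"number"},"claw":{"type":"number"}}}},"newtons":{"type":"number"}},"required":["series"]}

```bash
ls; mkdir -p pics; cat > h.py <<'E'
import numpy as np, cv2
from workcell import *
def snap(n):
    P=camera_params(n); im,d=get_image(n); np.savez(f'{n}.npz',im=im,d=d,K=P['K'],k1=P['k1'],o=P['origin'],a=P['attitude'])
    return load(n)
def load(n):
    f=np.load(f'{n}.npz'); return {k:f[k] for k in f}
def rays(S,uv):
    uv=np.atleast_2d(np.array(uv,float))
    k1=float(S['k1']); n=cv2.undistortPoints(uv.reshape(-1,1,2),S['K'],np.array([k1,0,0,0.])).reshape(-1,2)
    return np.c_[n[:,0],-n[:,1],-np.ones(len(n))]@np.array(S['a']).T
def plane(S,uv,z):
    r=rays(S,uv); o=S['o']; return o+r*((z-o[2])/r[:,2:3])
def depthpts(S,uv):
    uv=np.atleast_2d(uv); r=rays(S,uv); d=S['d'][uv[:,1].astype(int),uv[:,0].astype(int)]
    return S['o']+r*d[:,None]
def save(im,name,box=None,sc=1):
    if box: im=im[box[1]:box[3],box[0]:box[2]]
    cv2.imwrite('pics/'+name,cv2.resize(im[...,::-1],None,fx=sc,fy=sc,interpolation=cv2.INTER_CUBIC))
E
python3 - <<'E'
from h import *
print(get_state())
for n in('top','side','wrist'):
    S=snap(n); print(n,S['o'],S['a'].round(3).tolist(),S['K'].tolist(),S['k1'])
    save(S['im'],n+'0.png',sc=1.5)
E
```

```text
pics
{'time': 0.0, 'q': array([75.69318289, 18.44027995, -4.01372991, 83.17551966,  1.296873  ,
       78.54253821, -3.26013869]), 'qd': array([-0.0176961 ,  0.04605245,  0.0600643 ,  0.03244981,  0.11194133,
        0.02938681,  0.07778953]), 'effort': array([ 9.25970890e-04, -4.91285849e+01, -4.03146856e-01, -3.12523556e+01,
       -6.40292885e-02,  4.37426870e-02,  1.65963920e-04]), 'tcp_pos': array([ 0.16926872, -0.62701099,  0.23544204]), 'tool_rot': array([[ 9.65403868e-01,  2.60758402e-01, -6.53760580e-04],
       [ 2.60759182e-01, -9.65402075e-01,  1.86620516e-03],
       [-1.44513144e-04, -1.97211576e-03, -9.99998045e-01]]), 'force': array([-0.33412115, -0.14036684,  0.78651797]), 'torque': array([-0.00199723,  0.04619974, -0.00703302]), 'grasp_force': 0.0, 'finger_gap': 1.005368609160881}
top [ 0.41559949 -0.06957136  1.18762713] [[-0.016, 0.994, -0.108], [-1.0, -0.015, 0.009], [0.008, 0.108, 0.994]] [[417.39816739463623, 0.0, 253.26170762905042], [0.0, 417.39816739463623, 186.5618695061706], [0.0, 0.0, 1.0]] -0.027470851289829224
side [0.09156344 0.5418426  0.44059675] [[-0.827, 0.258, -0.5], [-0.563, -0.388, 0.73], [-0.005, 0.885, 0.466]] [[368.0856846369793, 0.0, 251.8855746760542], [0.0, 368.0856846369793, 187.52359852588341], [0.0, 0.0, 1.0]] -0.035412373343560295
wrist [ 0.23692455 -0.6091467   0.38409792] [[0.261, 0.933, 0.248], [-0.965, 0.253, 0.066], [-0.002, -0.256, 0.967]] [[282.7080160070937, 0.0, 251.943976384921], [0.0, 282.7080160070937, 189.06605184893613], [0.0, 0.0, 1.0]] -0.060359594776869016
```

View pics/top0.png

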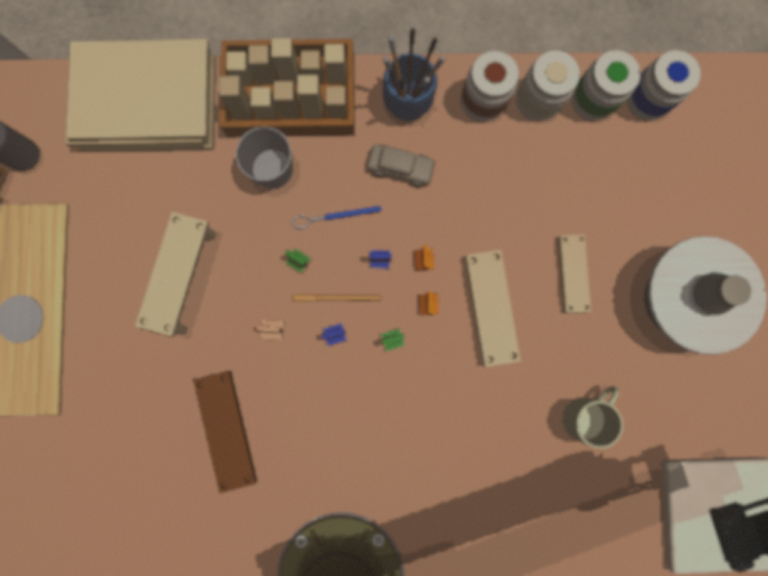

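View pics/side0.png

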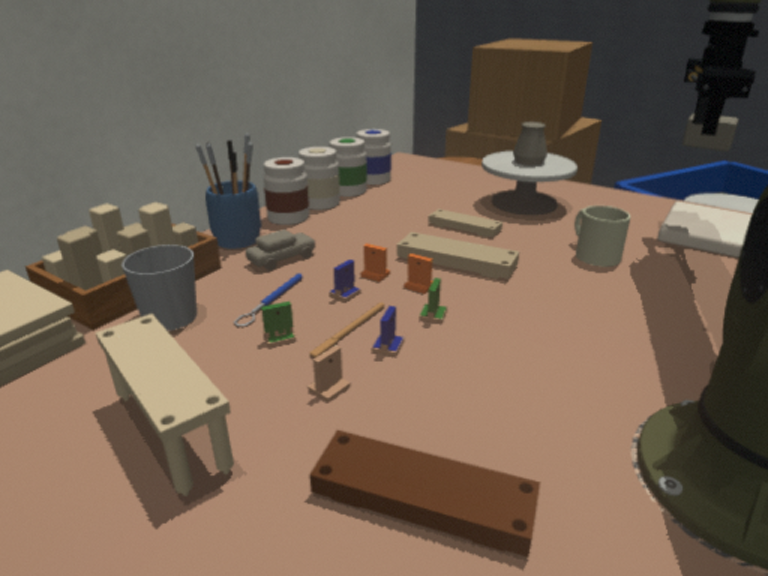

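Top view (full-res pixels; picture ÷1.5).
- **Boards:** legged cream board (115,182); plain cream large (328,205), which I choose as lower_board; small cream (383,183) and brown (149,287) are look-alikes.
- **Tiles:** blue (253,173) and (223,223); green (198,173) and (261,227); orange decoys (284,172) and (286,202); bare (180,220).

Next I measure these roughly from both views.

```bash
cat > m.py <<'E'
from h import *
def masks(im):
    hsv=cv2.cvtColor(im,cv2.COLOR_RGB2HSV); R=lambda a,b:cv2.inRange(hsv,np.array(a),np.array(b))
    return dict(blue=R((112,90,60),(130,255,255)),green=R((45,90,50),(75,255,255)),cream=R((18,40,110),(32,130,255)))
def blobs(m,amin):
    n,l,s,c=cv2.connectedComponentsWithStats(m); return [(np.argwhere(l==i)[:,::-1]) for i in range(1,n) if s[i,4]>=amin]
E
python3 - <<'E'
from m import *
for n in('top','side'):
    S=load(n); M=masks(S['im'])
    for c in M:
        for b in blobs(M[c],60 if c!='cream' else 800):
            p=depthpts(S,b); ok=S['d'][b[:,1],b[:,0]]>0; p=p[ok]
            z=p[:,2]; zt=np.percentile(z,90); h=p[z>zt-.015] if c!='cream' else p[abs(z-np.median(z))<.006]
            r=cv2.minAreaRect((h[:,:2]*1000).astype(np.float32))
            print(n,c,len(b),b.mean(0).round(),'ztop',zt.round(3),'ctr',h.mean(0).round(3),'rect',[np.round(x,1) for x in r])
S=load('side'); save(S['im'],'side_crop.png',(140,150,380,330),3.3)
E
```

```text
top blue 125 [452.  47.] ztop 0.128 ctr [ 0.9   -0.62   0.126] rect [array([ 899.4, -619.2]), array([32.7, 34.2]), np.float64(28.6)]
top blue 85 [235. 142.] ztop 0.015 ctr [ 0.674 -0.029  0.012] rect [array([673.8, -29.4]), array([  6.9, 101.6]), np.float64(8.7)]
top blue 61 [253. 170.] ztop 0.057 ctr [ 0.584 -0.08   0.054] rect [array([584.5, -80.4]), array([33.1, 11.1]), np.float64(86.3)]
top blue 125 [222. 223.] ztop 0.056 ctr [0.443 0.006 0.055] rect [array([442.8,   6.4]), array([10.4, 35.9]), np.float64(15.8)]
top green 124 [411.  48.] ztop 0.129 ctr [ 0.9   -0.509  0.126] rect [array([ 900.2, -508.9]), array([33.4, 33.6]), np.float64(88.7)]
top green 113 [198. 173.] ztop 0.057 ctr [0.582 0.072 0.055] rect [array([583. ,  73.4]), array([38.2,  9.8]), np.float64(56.9)]
top green 129 [261. 226.] ztop 0.056 ctr [ 0.431 -0.101  0.055] rect [array([ 431.6, -101.2]), array([10.3, 35.8]), np.float64(17.4)]
top cream 6726 [93. 59.] ztop 0.069 ctr [0.904 0.368 0.066] rect [array([906.2, 370.1]), array([194.5, 260. ]), np.float64(0.2)]
top cream 2880 [ 28. 185.] ztop 0.016 ctr [0.558 0.5
[... 571 characters left out ...]
rray([52.7, 12.6]), np.float64(54.8)]
side blue 94 [188. 192.] ztop 0.012 ctr [ 0.671 -0.025  0.009] rect [array([671.4, -27.3]), array([  7.5, 105.9]), np.float64(8.0)]
side green 143 [234. 117.] ztop 0.065 ctr [ 0.868 -0.482  0.059] rect [array([ 866.2, -484.7]), array([57.5, 15.4]), np.float64(52.8)]
side green 225 [184. 210.] ztop 0.055 ctr [0.581 0.078 0.051] rect [array([582.7,  76.6]), array([37.6, 11.4]), np.float64(57.7)]
side cream 1158 [ 16. 201.] ztop 0.066 ctr [0.872 0.277 0.065] rect [array([888.3, 254.7]), array([ 86. , 208.1]), np.float64(65.9)]
side cream 3395 [106. 248.] ztop 0.098 ctr [0.539 0.292 0.097] rect [array([551.5, 286.6]), array([ 66.4, 212.5]), np.float64(73.6)]
```

View pics/side_crop.png

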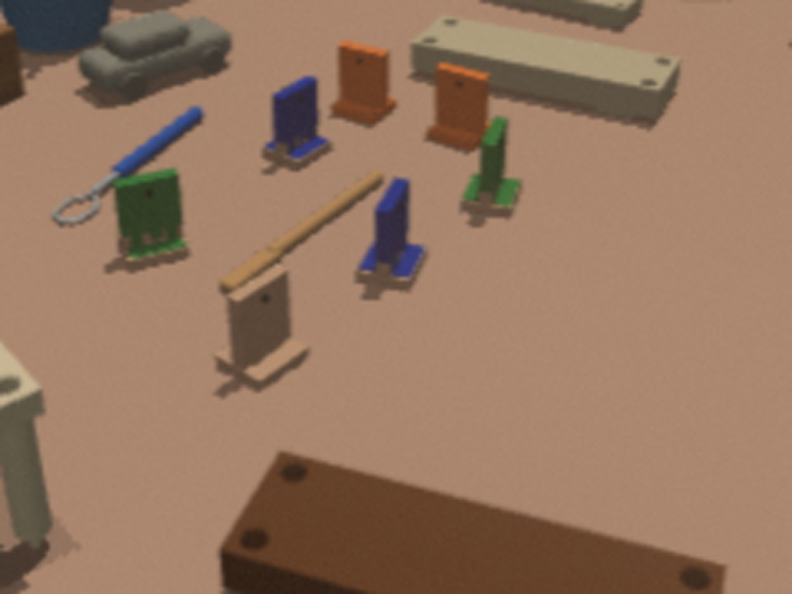

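The close crop confirms it: two blue tiles, two green ones, orange decoys and the bare tile, with the plain cream board beyond. Heights check out (tile tops ≈55 mm, deck 97, board 30). Next I move the wrist camera over the tiles.

```bash
cat > go.py <<'E'
import sys; from h import *
def yaw(R): return np.degrees(np.arctan2(R[1,0],R[0,0]))
def go(x,y,z,a,s=None):
    s=s or get_state(); R=s['tool_rot']; d=R.T@(np.array([x,y,z])-s['tcp_pos'])/.03
    t=(yaw(R)-a+90)%180-90
    print('move',d.round(3),'roll',round(t/5,3),'from',s['tcp_pos'].round(4),'yaw',yaw(R).round(2),'t',round(s['time'],2),'tilt',np.degrees(np.arccos(-R[2,2])).round(2))
if __name__=='__main__': go(*map(float,sys.argv[1:5]))
E
python3 go.py 0.51 -0.03 0.25 86.3
```

```text
move [ 16.153 -16.256  -0.455] roll -14.237 from [ 0.1693 -0.6272  0.2357] yaw 15.11 t 0.15 tilt 0.08
```

Emit:
{"op": "play_rows", "data": {
  "series": [
    {"dx":8,"dy":-8,"dz":-0.4,"roll":0,"claw":0.6},
    {"dx":8,"dy":-8,"dz":-0.4,"roll":0,"claw":0.6},
    {"dx":8,"dy":-8,"dz":-0.4,"roll":0,"claw":0.6},
    {"dx":8,"dy":-8,"dz":-0.4,"roll":0,"claw":0.6},
    {"dx":8,"dy":-8,"dz":-0.4,"roll":0,"claw":0.6},
    {"dx":8,"dy":-8,"dz":-0.4,"roll":0,"claw":0.6},
    {"dx":8,"dy":-8,"dz":-0.4,"roll":0,"claw":0.6},
    {"dx":8,"dy":-8,"dz":-0.4,"roll":0,"claw":0.6},
    {"dx":8,"dy":-8,"dz":-0.4,"roll":0,"claw":0.6},
    {"dx":8,"dy":-8,"dz":-0.4,"roll":0,"claw":0.6},
    {"dx":8,"dy":-8,"dz":-0.4,"roll":0,"claw":0.6}
  ],
  "newtons": 15
}}

```text
time: 1.07
tcp_pos: [0.3382, -0.3337, 0.2486]
tool_rot: [[0.965, 0.261, -0.001], [0.261, -0.965, -0.001], [-0.001, 0.001, -1.0]]
force: [-0.1, -0.3, 0.2]
finger_gap: 0.601
grasp_force: 0.0
```

Emit:
{"op": "play_rows", "data": {
  "series": [
    {"dx":8.15,"dy":-8.25,"dz":0,"roll":-14.24,"claw":0.6},
    {"dx":8.15,"dy":-8.25,"dz":0,"roll":-14.24,"claw":0.6},
    {"dx":8.15,"dy":-8.25,"dz":0,"roll":-14.24,"claw":0.6},
    {"dx":8.15,"dy":-8.25,"dz":0,"roll":-14.24,"claw":0.6},
    {"dx":8.15,"dy":-8.25,"dz":0,"roll":-14.24,"claw":0.6},
    {"dx":8.15,"dy":-8.25,"dz":0,"roll":-14.24,"claw":0.6},
    {"dx":8.15,"dy":-8.25,"dz":0,"roll":-14.24,"claw":0.6},
    {"dx":8.15,"dy":-8.25,"dz":0,"roll":-14.24,"claw":0.6},
    {"dx":8.15,"dy":-8.25,"dz":0,"roll":-14.24,"claw":0.6},
    {"dx":8.15,"dy":-8.25,"dz":0,"roll":-14.24,"claw":0.6},
    {"dx":8.15,"dy":-8.25,"dz":0,"roll":-14.24,"claw":0.6},
    {"dx":8.15,"dy":-8.25,"dz":0,"roll":-14.24,"claw":0.6}
  ]
}}

```text
time: 2.07
tcp_pos: [0.5101, -0.0331, 0.248]
tool_rot: [[0.071, 0.997, -0.001], [0.997, -0.071, -0.0], [-0.0, -0.001, -1.0]]
force: [-0.6, -0.3, -0.3]
finger_gap: 0.603
grasp_force: 0.0
```

```bash
python3 - <<'E'
from go import *
go(.51,-.03,.25,86.3)
S=snap('wrist'); save(S['im'],'w1.png',sc=1.5)
E
```

```text
move [ 0.102 -0.01  -0.067] roll -0.076 from [ 0.5101 -0.0331  0.248 ] yaw 85.92 t 2.07 tilt 0.06
```

View pics/w1.png

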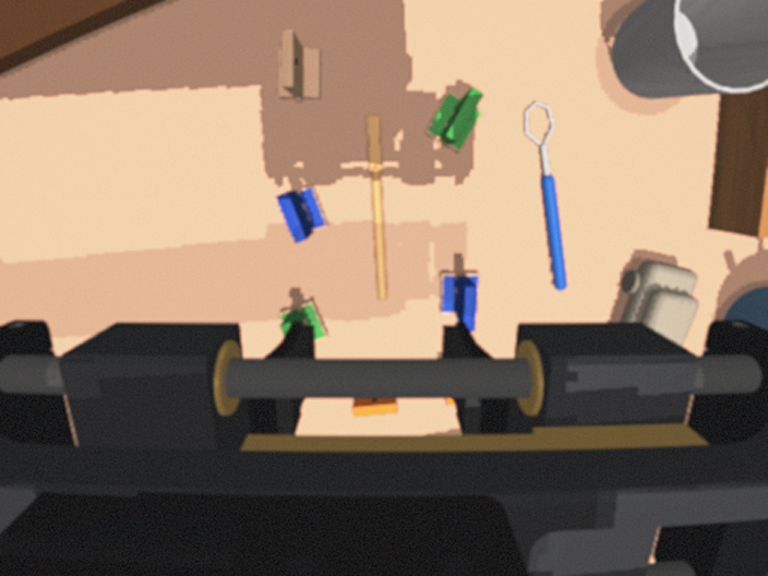

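The wrist view shows blue tiles at about (300,215) and (458,298), green at (457,118) and (302,320, partly hidden by a finger), and the bare tile at (297,65), all in ×1.5 pixels.

```bash
cat >> m.py <<'E'
def tiles(S,zb=0,col=('blue','green'),amin=150):
    M=masks(S['im'])
    for c in col:
        m=cv2.dilate(M[c],np.ones((3,3)))
        for b in blobs(m,amin):
            b=b[S['d'][b[:,1],b[:,0]]>0]; p=depthpts(S,b); z=p[:,2]-zb; h=p[(z>.047)&(z<.065)]
            if len(h)<20: continue
            hull=h[:,:2]; r=cv2.minAreaRect((hull*1000).astype(np.float32)); 
            w,v=np.linalg.eigh(np.cov(hull.T)); a=np.degrees(np.arctan2(v[1,1],v[0,1]))%180
            print(c,len(h),'px',b.mean(0).round(),'z',np.median(h[:,2]).round(4),'rectc',np.round(r[0],1),np.round(r[1],1),'mean',h.mean(0).round(4),'long dir pca',a.round(1),'rect',round((r[2]+(90 if r[1][0]<r[1][1] else 0))%180,1))
            # foot
            f=p[(z>.003)&(z<.014)]
            if len(f)>30: r=cv2.minAreaRect((f[:,:2]*1000).astype(np.float32)); print('   foot',np.round(r[0],1),np.round(r[1],1),round(r[2],1))
E
python3 -c "
from m import *
tiles(load('wrist'))"
```

```text
blue 337 px [200. 142.] z 0.0557 rectc [443.5   5.9] [10.9 40.9] mean [0.4438 0.0063 0.0551] long dir pca 105.9 rect 106.4
   foot [442.8   5.5] [35.7 38. ] 17.0
blue 262 px [307. 199.] z 0.0556 rectc [583.8 -80.7] [39.8 11.1] mean [ 0.5838 -0.0778  0.055 ] long dir pca 89.9 rect 86.5
   foot [584.3 -81.3] [36.  35.1] 87.5
green 353 px [304.  78.] z 0.0556 rectc [583.4  74.8] [39.9 10.8] mean [0.5829 0.0745 0.0552] long dir pca 57.7 rect 57.2
   foot [583.4  74.7] [38.9 35.8] 57.0
green 49 px [202. 214.] z 0.055 rectc [427.7 -85.7] [10.6  8.3] mean [ 0.4265 -0.0849  0.0541] long dir pca 49.1 rect 23.5
   foot [ 432.1 -102.4] [34.7 38.5] 16.7
```

```bash
python3 go.py 0.5838 -0.0808 0.031 86.7
```

```text
move [-1.407  2.575  7.235] roll -0.16 from [ 0.51   -0.0331  0.2481] yaw 85.9 t 2.12 tilt 0.05
```

Emit:
{"op": "play_rows", "data": {
  "series": [
    {"dx":-1.41,"dy":2.57,"dz":1,"roll":-0.16,"claw":0.6},
    {"dx":-1.41,"dy":2.57,"dz":2,"roll":-0.16,"claw":0.6},
    {"dx":-1.41,"dy":2.57,"dz":3,"roll":-0.16,"claw":0.6},
    {"dx":-1.41,"dy":2.57,"dz":4,"roll":-0.16,"claw":0.6},
    {"dx":-1.41,"dy":2.57,"dz":4.8,"roll":-0.16,"claw":0.6},
    {"dx":-1.41,"dy":2.57,"dz":5.5,"roll":-0.16,"claw":0.6},
    {"dx":-1.41,"dy":2.57,"dz":6.2,"roll":-0.16,"claw":0.6},
    {"dx":-1.41,"dy":2.57,"dz":6.8,"roll":-0.16,"claw":0.6},
    {"dx":-1.41,"dy":2.57,"dz":7.23,"roll":-0.16,"claw":0.6},
    {"dx":-1.41,"dy":2.57,"dz":7.23,"roll":-0.16,"claw":0.6},
    {"dx":-1.41,"dy":2.57,"dz":7.23,"roll":-0.16,"claw":0.6}
  ]
}}

```text
time: 3.03
tcp_pos: [0.5839, -0.0789, 0.0313]
tool_rot: [[0.053, 0.999, -0.001], [0.999, -0.053, -0.0], [-0.0, -0.001, -1.0]]
force: [1.4, -0.1, -0.5]
finger_gap: 0.602
grasp_force: 0.0
```

Emit:
{"op": "play_rows", "data": {
  "series": [
    {"claw":0},
    {"claw":0},
    {"claw":0},
    {"claw":0},
    {"claw":0},
    {"claw":0},
    {"claw":0},
    {"claw":0}
  ],
  "newtons": 15
}}

```text
schema error: expected keys dx, dy, dz, roll, claw
```

```bash
python3 - <<'E'
from go import *
s=get_state(); print(s['finger_gap'],s['grasp_force'],s['force'].round(1)); go(0.5838,-0.0808,0.031,86.7); go(.49,-.288,.2,97.9)
E
```

```text
0.6020826130353776 0.0 [ 1.4 -0.1 -0.5]
move [-0.064  0.002  0.009] roll 0.053 from [ 0.5839 -0.0789  0.0313] yaw 86.96 t 3.03 tilt 0.07
move [-7.128 -2.761 -5.619] roll -2.187 from [ 0.5839 -0.0789  0.0313] yaw 86.96 t 3.03 tilt 0.07
```

Emit:
{"op": "play_rows", "data": {
  "series": [
    {"dx":0,"dy":0,"dz":0,"roll":0,"claw":0},
    {"dx":0,"dy":0,"dz":0,"roll":0,"claw":0},
    {"dx":0,"dy":0,"dz":0,"roll":0,"claw":0},
    {"dx":0,"dy":0,"dz":0,"roll":0,"claw":0},
    {"dx":0,"dy":0,"dz":0,"roll":0,"claw":0},
    {"dx":0,"dy":0,"dz":0,"roll":0,"claw":0},
    {"dx":0,"dy":0,"dz":-1,"roll":0,"claw":0},
    {"dx":0,"dy":0,"dz":-2,"roll":0,"claw":0},
    {"dx":0,"dy":0,"dz":-3.5,"roll":0,"claw":0},
    {"dx":0,"dy":0,"dz":-5,"roll":0,"claw":0},
    {"dx":0,"dy":0,"dz":-6,"roll":0,"claw":0},
    {"dx":0,"dy":0,"dz":-6,"roll":0,"claw":0}
  ],
  "newtons": 15
}}

```text
time: 4.03
tcp_pos: [0.5887, -0.0774, 0.2204]
tool_rot: [[0.05, 0.999, 0.014], [0.999, -0.05, -0.003], [-0.002, 0.014, -1.0]]
force: [1.0, -0.1, -0.2]
finger_gap: 0.006
grasp_force: 0.0
```

```bash
python3 - <<'E'
from go import *
s=get_state(); print(s['finger_gap'],s['grasp_force'],s['force'].round(1)); go(.49,-.37,.25,97.9)
E
```

```text
0.0056517540162434165 0.0 [ 1.  -0.1 -0.2]
move [-9.907 -2.782 -1.003] roll -2.155 from [ 0.5887 -0.0774  0.2204] yaw 87.12 t 4.03 tilt 0.79
```

Emit:
{"op": "play_rows", "data": {
  "series": [
    {"dx":0,"dy":0,"dz":0,"roll":0,"claw":0.6},
    {"dx":0,"dy":0,"dz":0,"roll":0,"claw":0.6},
    {"dx":0,"dy":0,"dz":0,"roll":0,"claw":0.6},
    {"dx":0,"dy":0,"dz":0,"roll":0,"claw":0.6}
  ]
}}

```text
time: 4.37
tcp_pos: [0.5833, -0.0777, 0.2098]
tool_rot: [[0.05, 0.999, -0.003], [0.999, -0.05, 0.001], [0.0, -0.003, -1.0]]
force: [-0.1, 0.4, 0.5]
finger_gap: 0.22
grasp_force: 0.0
```

```bash
python3 - <<'E'
from m import *
from go import go
go(.51,-.03,.25,86.3)
S=snap('top'); tiles(S,amin=40)
print(np.median(S['d'][165:180,245:262]))
T=snap('side'); tiles(T,amin=40)
save(np.vstack([cv2.resize(S['im'][110:250,150:310],(640,560)),]),'t2.png')
S=snap('wrist'); print(camera_params('wrist')['origin'])
tiles(S)
E
```

```text
move [ 1.467 -2.524 -1.332] roll 0.163 from [ 0.5833 -0.0777  0.2098] yaw 87.12 t 4.37 tilt 0.18
blue 62 px [223. 223.] z 0.0553 rectc [443.    5.6] [10.3 40.4] mean [0.4429 0.0054 0.055 ] long dir pca 106.2 rect 105.5
   foot [442.3   8.9] [35.6 45.4] 15.4
green 58 px [198. 173.] z 0.0557 rectc [583.4  73.8] [39.8 10.1] mean [0.5829 0.0736 0.0558] long dir pca 57.8 rect 57.8
   foot [584.2  75.2] [35.5 35.1] 56.6
0.5625977
blue 76 px [252. 110.] z 0.0556 rectc [ 867.4 -605.6] [76.4 24. ] mean [ 0.8684 -0.5946  0.056 ] long dir pca 61.2 rect 67.8
blue 70 px [229. 187.] z 0.0545 rectc [582.2 -77. ] [12.5 41.2] mean [ 0.5801 -0.076   0.0534] long dir pca 91.2 rect 93.3
   foot [575.6 -74.3] [44.7 29.2] 50.7
blue 87 px [258. 221.] z 0.0549 rectc [442.6   7.3] [10.4 41.4] mean [0.4408 0.01   0.0538] long dir pca 103.8 rect 106.3
   foot [442.6   7.3] [36.  39.1] 14.3
green 38 px [238. 118.] z 0.0556 rectc [ 868.4 -531.6] [16.9 94.1] mean [ 0.8591 -0.504   0.0562] long dir pca 100.2 rect 106.7
green 56 px [290. 190.] z 0.0554 rectc [ 431.2 -100.8] [10.  42.6] mean [ 0.4299 -0.0988  0.0546
[... 184 characters left out ...]
10.7] 57.5
[ 0.58794749 -0.00825309  0.35906526]
blue 496 px [127. 108.] z 0.0555 rectc [443.1   5.8] [11.6 41.3] mean [0.4441 0.0061 0.0546] long dir pca 105.4 rect 105.6
   foot [453.1   7.2] [19.  40.8] 2.8
blue 345 px [251. 176.] z 0.0559 rectc [581.7 -79.8] [10.4 40.2] mean [ 0.5816 -0.0788  0.0556] long dir pca 91.1 rect 90.7
   foot [581.9 -80.8] [34.7 37.7] 0.7
green 502 px [246.  37.] z 0.0556 rectc [583.8  74.5] [40.9 10.6] mean [0.5837 0.0737 0.0551] long dir pca 57.8 rect 57.6
   foot [583.4  75.1] [39.  35.7] 57.8
green 313 px [131. 199.] z 0.0553 rectc [430.8 -99.3] [11.6 33.9] mean [ 0.432  -0.0973  0.0541] long dir pca 109.0 rect 108.1
   foot [ 434.2 -101.3] [29.1 38.3] 16.4
```

View pics/t2.png

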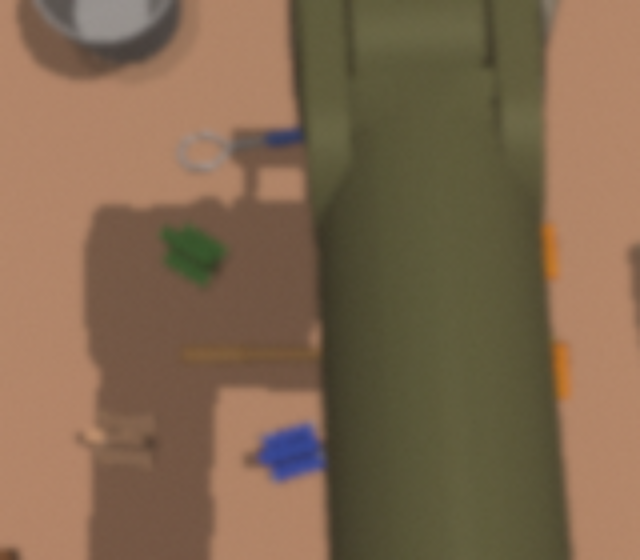

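The fingers close slowly (about 0.66 of full opening per second), so I lifted too early. The tile was only turned slightly and still stands, at (0.5817, -0.080), 90.8°. I'll retry.

```bash
python3 go.py 0.5817 -0.080 0.031 90.8
```

```text
move [-0.084 -0.055  5.984] roll -0.736 from [ 0.5838 -0.0777  0.2105] yaw 87.12 t 4.52 tilt 0.11
```

Emit:
{"op": "play_rows", "data": {
  "series": [
    {"dx":-0.08,"dy":-0.06,"dz":1,"roll":-0.74,"claw":0.4},
    {"dx":-0.08,"dy":-0.06,"dz":2,"roll":-0.74,"claw":0.4},
    {"dx":-0.08,"dy":-0.06,"dz":3,"roll":-0.74,"claw":0.4},
    {"dx":-0.08,"dy":-0.06,"dz":3.8,"roll":-0.74,"claw":0.4},
    {"dx":-0.08,"dy":-0.06,"dz":4.5,"roll":-0.74,"claw":0.4},
    {"dx":-0.08,"dy":-0.06,"dz":5.1,"roll":-0.74,"claw":0.4},
    {"dx":-0.08,"dy":-0.06,"dz":5.6,"roll":-0.74,"claw":0.4},
    {"dx":-0.08,"dy":-0.06,"dz":5.98,"roll":-0.74,"claw":0.4},
    {"dx":-0.08,"dy":-0.06,"dz":5.98,"roll":-0.74,"claw":0.4},
    {"dx":-0.08,"dy":-0.06,"dz":5.98,"roll":-0.74,"claw":0.4}
  ]
}}

```text
time: 5.35
tcp_pos: [0.5821, -0.0799, 0.0318]
tool_rot: [[-0.014, 1.0, -0.001], [1.0, 0.014, 0.0], [0.0, -0.001, -1.0]]
force: [0.6, 0.2, 0.0]
finger_gap: 0.4
grasp_force: 0.0
```

Emit:
{"op": "play_rows", "data": {
  "series": [
    {"dx":0,"dy":0,"dz":0,"roll":0,"claw":0},
    {"dx":0,"dy":0,"dz":0,"roll":0,"claw":0},
    {"dx":0,"dy":0,"dz":0,"roll":0,"claw":0},
    {"dx":0,"dy":0,"dz":0,"roll":0,"claw":0},
    {"dx":0,"dy":0,"dz":0,"roll":0,"claw":0},
    {"dx":0,"dy":0,"dz":0,"roll":0,"claw":0},
    {"dx":0,"dy":0,"dz":0,"roll":0,"claw":0},
    {"dx":0,"dy":0,"dz":0,"roll":0,"claw":0},
    {"dx":0,"dy":0,"dz":0,"roll":0,"claw":0},
    {"dx":0,"dy":0,"dz":0,"roll":0,"claw":0}
  ],
  "newtons": 20
}}

```text
time: 6.18
tcp_pos: [0.5827, -0.0802, 0.0328]
tool_rot: [[-0.014, 1.0, 0.001], [1.0, 0.014, -0.0], [-0.0, 0.001, -1.0]]
force: [-1.5, -0.7, 5.3]
finger_gap: 0.104
grasp_force: 20.0
```

Emit:
{"op": "play_rows", "data": {
  "series": [
    {"dx":0,"dy":0,"dz":-0.5,"roll":0,"claw":0},
    {"dx":0,"dy":0,"dz":-1.2,"roll":0,"claw":0},
    {"dx":0,"dy":0,"dz":-2.2,"roll":0,"claw":0},
    {"dx":0,"dy":0,"dz":-3.2,"roll":0,"claw":0},
    {"dx":0,"dy":0,"dz":-4.2,"roll":0,"claw":0},
    {"dx":0,"dy":0,"dz":-5.2,"roll":0,"claw":0},
    {"dx":0,"dy":0,"dz":-6,"roll":0,"claw":0},
    {"dx":0,"dy":0,"dz":-6,"roll":0,"claw":0}
  ]
}}

```text
time: 6.85
tcp_pos: [0.5852, -0.0799, 0.2175]
tool_rot: [[-0.014, 1.0, 0.008], [1.0, 0.014, -0.002], [-0.002, 0.008, -1.0]]
force: [-0.0, 1.5, -1.2]
finger_gap: 0.101
grasp_force: 20.0
```

```bash
python3 - <<'E'
from go import *
s=get_state(); print(s['finger_gap'],s['grasp_force'],s['force'].round(1)); go(.49,-.37,.25,97.9)
E
```

```text
0.10070049489902151 20.00005097128451 [-0.   1.5 -1.2]
move [-9.626 -3.303 -1.094] roll -1.415 from [ 0.5852 -0.0799  0.2175] yaw 90.83 t 6.85 tilt 0.49
```

Emit:
{"op": "play_rows", "data": {
  "series": [
    {"dx":-0.5,"dy":-0.2,"dz":0,"roll":-0.2,"claw":0},
    {"dx":-1.4,"dy":-0.5,"dz":-0.4,"roll":-0.4,"claw":0},
    {"dx":-2.4,"dy":-0.9,"dz":-0.8,"roll":-0.6,"claw":0},
    {"dx":-3.6,"dy":-1.3,"dz":-1,"roll":-0.8,"claw":0},
    {"dx":-4.8,"dy":-1.7,"dz":-1,"roll":-1,"claw":0},
    {"dx":-6,"dy":-2.1,"dz":-1,"roll":-1.2,"claw":0},
    {"dx":-7.2,"dy":-2.5,"dz":-1,"roll":-1.42,"claw":0},
    {"dx":-8.3,"dy":-2.9,"dz":-1,"roll":-1.42,"claw":0},
    {"dx":-9.2,"dy":-3.15,"dz":-1,"roll":-1.42,"claw":0},
    {"dx":-9.6,"dy":-3.3,"dz":-1,"roll":-1.42,"claw":0},
    {"dx":-9.6,"dy":-3.3,"dz":-1,"roll":-1.42,"claw":0},
    {"dx":-9.6,"dy":-3.3,"dz":-1,"roll":-1.42,"claw":0}
  ]
}}

```text
time: 7.85
tcp_pos: [0.4875, -0.3685, 0.2412]
tool_rot: [[-0.137, 0.991, -0.001], [0.991, 0.137, 0.002], [0.002, -0.0, -1.0]]
force: [0.7, 2.6, -1.1]
finger_gap: 0.101
grasp_force: 20.0
```

```bash
python3 - <<'E'
from m import *
from go import *
s=get_state(); print(s['finger_gap'],s['grasp_force'],s['force'].round(1)); go(.49,-.37,.25,97.9)
S=snap('wrist'); save(S['im'],'w2.png',sc=1.5); M=masks(S['im'])
for c in M:
  for b in blobs(M[c],150):
    b=b[S['d'][b[:,1],b[:,0]]>0]; p=depthpts(S,b); z=np.median(p[:,2]); h=p[abs(p[:,2]-z)<.006]
    r=cv2.minAreaRect((h[:,:2]*1000).astype(np.float32)); print(c,len(b),b.mean(0).round(),z.round(4),[np.round(x,1) for x in r])
E
```

```text
0.10071714780131467 20.000216318294406 [ 0.7  2.6 -1.1]
move [-0.06   0.075 -0.293] roll -0.001 from [ 0.4875 -0.3685  0.2412] yaw 97.89 t 7.85 tilt 0.13
blue 1314 [252. 214.] 0.2361 [array([ 485.8, -353.2]), array([26.6, 12. ]), np.float64(3.3)]
blue 481 [252. 277.] 0.2643 [array([ 489., -378.]), array([ 8.6, 14.6]), np.float64(8.5)]
cream 1778 [490.  31.] 0.0329 [array([ 753.1, -154.9]), array([58.2, 48. ]), np.float64(73.2)]
cream 6275 [256. 108.] 0.0303 [array([ 487.4, -289.4]), array([210.9,  66.7]), np.float64(8.1)]
cream 3378 [ 83. 212.] 0.0482 [array([ 278.1, -450.5]), array([79.9, 66.9]), np.float64(9.9)]
```

View pics/w2.png

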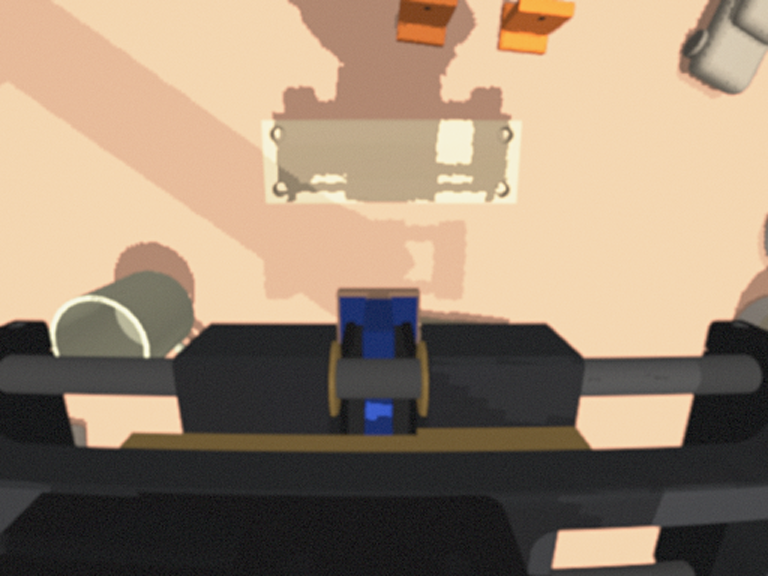

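The held blue tile is at (378,340). The board's sockets are at (277,133), (505,133), (279,188) and (502,188), with z 30.3 mm and size 211×67. Its centre is (0.4874, -0.2894) at 8.1°.

```bash
python3 go.py 0.532 -0.2831 0.0645 98.1
```

```text
move [2.556 1.827 5.911] roll -0.01 from [ 0.4884 -0.3671  0.2417] yaw 98.05 t 7.9 tilt 0.12
```

Emit:
{"op": "play_rows", "data": {
  "series": [
    {"dx":0.8,"dy":0.6,"dz":0.5,"roll":0,"claw":0},
    {"dx":1.7,"dy":1.2,"dz":1,"roll":0,"claw":0},
    {"dx":2.55,"dy":1.83,"dz":1.8,"roll":0,"claw":0},
    {"dx":2.55,"dy":1.83,"dz":2.6,"roll":0,"claw":0},
    {"dx":2.55,"dy":1.83,"dz":3.4,"roll":0,"claw":0},
    {"dx":2.55,"dy":1.83,"dz":4.2,"roll":0,"claw":0},
    {"dx":2.55,"dy":1.83,"dz":4.8,"roll":0,"claw":0},
    {"dx":2.55,"dy":1.83,"dz":5.2,"roll":0,"claw":0},
    {"dx":2.55,"dy":1.83,"dz":5.2,"roll":0,"claw":0},
    {"dx":2.55,"dy":1.83,"dz":5.2,"roll":0,"claw":0}
  ]
}}

```text
time: 8.73
tcp_pos: [0.5319, -0.2845, 0.0864]
tool_rot: [[-0.14, 0.99, -0.0], [0.99, 0.14, 0.001], [0.001, 0.0, -1.0]]
force: [-0.1, -0.9, -0.2]
finger_gap: 0.103
grasp_force: 20.0
```

```bash
python3 go.py 0.532 -0.2831 0.0642 98.1
```

```text
move [0.044 0.01  0.74 ] roll -0.011 from [ 0.5319 -0.2845  0.0864] yaw 98.04 t 8.73 tilt 0.04
```

Emit:
{"op": "play_rows", "data": {
  "series": [
    {"dx":0.04,"dy":0,"dz":0.25,"roll":0,"claw":0},
    {"dx":0.04,"dy":0,"dz":0.5,"roll":0,"claw":0},
    {"dx":0.04,"dy":0,"dz":0.74,"roll":0,"claw":0},
    {"dx":0.04,"dy":0,"dz":0.76,"roll":0,"claw":0},
    {"dx":0.04,"dy":0,"dz":0.76,"roll":0,"claw":0},
    {"dx":0.04,"dy":0,"dz":0.76,"roll":0,"claw":0.4},
    {"dx":0.04,"dy":0,"dz":0.76,"roll":0,"claw":0.4},
    {"dx":0.04,"dy":0,"dz":0.76,"roll":0,"claw":0.4},
    {"dx":0.04,"dy":0,"dz":0.76,"roll":0,"claw":0.4},
    {"dx":0.04,"dy":0,"dz":0.76,"roll":0,"claw":0.4},
    {"dx":0.04,"dy":0,"dz":0.76,"roll":0,"claw":0.4}
  ]
}}

```text
time: 9.65
tcp_pos: [0.5312, -0.285, 0.0636]
tool_rot: [[-0.138, 0.99, 0.0], [0.99, 0.138, -0.0], [-0.0, 0.0, -1.0]]
force: [-0.0, -0.3, -0.5]
finger_gap: 0.383
grasp_force: 0.0
```

Emit:
{"op": "play_rows", "data": {
  "series": [
    {"dx":0,"dy":0,"dz":-0.4,"roll":0,"claw":0.4},
    {"dx":0,"dy":0,"dz":-1,"roll":0,"claw":0.4},
    {"dx":0,"dy":0,"dz":-2,"roll":0,"claw":0.4},
    {"dx":0,"dy":0,"dz":-3,"roll":0,"claw":0.4},
    {"dx":0,"dy":0,"dz":-3.9,"roll":0,"claw":0.4},
    {"dx":0,"dy":0,"dz":-3.9,"roll":0,"claw":0.4}
  ]
}}

```text
time: 10.15
tcp_pos: [0.5346, -0.2861, 0.188]
tool_rot: [[-0.138, 0.99, 0.01], [0.99, 0.138, -0.006], [-0.007, 0.009, -1.0]]
force: [1.1, -0.3, 0.7]
finger_gap: 0.403
grasp_force: 0.0
```

```bash
python3 go.py 0.4434 0.0058 0.18 106.2; python3 -c "
from m import *
tiles(snap('top'),zb=.03,amin=40);tiles(load('top'),amin=40)"
```

```text
move [10.057 -1.672  0.181] roll -1.654 from [ 0.5346 -0.2861  0.188 ] yaw 97.93 t 10.15 tilt 0.64
blue 41 px [327. 189.] z 0.0848 rectc [ 530.  -277.1] [10.2 26.1] mean [ 0.5299 -0.2769  0.0845] long dir pca 97.3 rect 96.7
   foot [ 531.8 -281.9] [36.3 31.8] 1.5
blue 60 px [222. 223.] z 0.0557 rectc [443.    5.6] [10.4 40.4] mean [0.4431 0.0053 0.0554] long dir pca 105.9 rect 106.2
   foot [441.9  10.1] [35.9 44.5] 15.3
green 57 px [198. 173.] z 0.0564 rectc [583.3  73.9] [39.4  9.9] mean [0.5831 0.0738 0.0562] long dir pca 57.9 rect 57.6
   foot [587.6  80.2] [49.1 35.6] 57.6
green 54 px [261. 226.] z 0.0557 rectc [ 431.2 -101.3] [10.1 37.5] mean [ 0.4312 -0.101   0.0556] long dir pca 106.4 rect 105.7
   foot [ 432.1 -102.5] [34.2 35.4] 10.3
```

Emit:
{"op": "play_rows", "data": {
  "series": [
    {"dx":0.6,"dy":-0.1,"dz":0.1,"roll":-0.3,"claw":0.4},
    {"dx":1.7,"dy":-0.3,"dz":0.1,"roll":-0.6,"claw":0.4},
    {"dx":3,"dy":-0.5,"dz":0.1,"roll":-0.9,"claw":0.4},
    {"dx":4.3,"dy":-0.72,"dz":0.1,"roll":-1.2,"claw":0.4},
    {"dx":5.6,"dy":-0.94,"dz":0.1,"roll":-1.4,"claw":0.4},
    {"dx":6.9,"dy":-1.15,"dz":0.1,"roll":-1.66,"claw":0.4},
    {"dx":8.2,"dy":-1.36,"dz":0.1,"roll":-1.66,"claw":0.4},
    {"dx":9.3,"dy":-1.55,"dz":0.1,"roll":-1.66,"claw":0.4},
    {"dx":10.06,"dy":-1.67,"dz":0.1,"roll":-1.66,"claw":0.4},
    {"dx":10.06,"dy":-1.67,"dz":0.1,"roll":-1.66,"claw":0.4},
    {"dx":10.06,"dy":-1.67,"dz":0.1,"roll":-1.66,"claw":0.4},
    {"dx":10.06,"dy":-1.67,"dz":0.1,"roll":-1.66,"claw":0.4}
  ]
}}

```text
time: 11.2
tcp_pos: [0.4399, 0.0063, 0.1772]
tool_rot: [[-0.279, 0.96, -0.0], [0.96, 0.279, -0.001], [-0.001, -0.0, -1.0]]
force: [-0.7, -0.1, 0.7]
finger_gap: 0.402
grasp_force: 0.0
```

```bash
python3 go.py 0.4434 0.0058 0.032 106.2
```

```text
move [-0.044  0.111  4.841] roll -0.003 from [0.4399 0.0063 0.1772] yaw 106.18 t 11.2 tilt 0.05
```

Emit:
{"op": "play_rows", "data": {
  "series": [
    {"dx":-0.04,"dy":0.11,"dz":0.8,"roll":0,"claw":0.4},
    {"dx":-0.04,"dy":0.11,"dz":1.7,"roll":0,"claw":0.4},
    {"dx":-0.04,"dy":0.11,"dz":2.6,"roll":0,"claw":0.4},
    {"dx":-0.04,"dy":0.11,"dz":3.4,"roll":0,"claw":0.4},
    {"dx":-0.04,"dy":0.11,"dz":4.1,"roll":0,"claw":0.4},
    {"dx":-0.04,"dy":0.11,"dz":4.6,"roll":0,"claw":0.4},
    {"dx":-0.04,"dy":0.11,"dz":4.84,"roll":0,"claw":0.4},
    {"dx":-0.04,"dy":0.11,"dz":4.84,"roll":0,"claw":0.4},
    {"dx":-0.04,"dy":0.11,"dz":4.84,"roll":0,"claw":0.4}
  ]
}}

```text
time: 11.95
tcp_pos: [0.4437, 0.0063, 0.0323]
tool_rot: [[-0.278, 0.961, -0.001], [0.961, 0.278, 0.001], [0.001, -0.0, -1.0]]
force: [-0.0, 0.2, -0.0]
finger_gap: 0.397
grasp_force: 0.0
```

Emit:
{"op": "play_rows", "data": {
  "series": [
    {"dx":0,"dy":0,"dz":0,"roll":0,"claw":0},
    {"dx":0,"dy":0,"dz":0,"roll":0,"claw":0},
    {"dx":0,"dy":0,"dz":0,"roll":0,"claw":0},
    {"dx":0,"dy":0,"dz":0,"roll":0,"claw":0},
    {"dx":0,"dy":0,"dz":0,"roll":0,"claw":0},
    {"dx":0,"dy":0,"dz":0,"roll":0,"claw":0},
    {"dx":0,"dy":0,"dz":0,"roll":0,"claw":0},
    {"dx":0,"dy":0,"dz":0,"roll":0,"claw":0},
    {"dx":0,"dy":0,"dz":0,"roll":0,"claw":0},
    {"dx":0,"dy":0,"dz":0,"roll":0,"claw":0}
  ]
}}

```text
time: 12.78
tcp_pos: [0.4437, 0.0067, 0.0326]
tool_rot: [[-0.279, 0.96, 0.0], [0.96, 0.279, -0.001], [-0.001, 0.0, -1.0]]
force: [-1.3, -0.6, 6.5]
finger_gap: 0.105
grasp_force: 20.0
```

Emit:
{"op": "play_rows", "data": {
  "series": [
    {"dx":0,"dy":0,"dz":-0.5,"roll":0,"claw":0},
    {"dx":0,"dy":0,"dz":-1.2,"roll":0,"claw":0},
    {"dx":0,"dy":0,"dz":-2.2,"roll":0,"claw":0},
    {"dx":0,"dy":0,"dz":-3.2,"roll":0,"claw":0},
    {"dx":0,"dy":0,"dz":-4.2,"roll":0,"claw":0},
    {"dx":0,"dy":0,"dz":-5,"roll":0,"claw":0},
    {"dx":0,"dy":0,"dz":-5,"roll":0,"claw":0},
    {"dx":0,"dy":0,"dz":-5,"roll":0,"claw":0}
  ]
}}

```text
time: 13.45
tcp_pos: [0.4442, 0.0068, 0.183]
tool_rot: [[-0.279, 0.96, 0.003], [0.96, 0.279, -0.001], [-0.002, 0.002, -1.0]]
force: [-0.1, -0.8, -0.3]
finger_gap: 0.099
grasp_force: 20.0
```

```bash
python3 go.py 0.4428 -0.2957 0.17 98.1
```

```text
move [-9.667 -2.86   0.447] roll 1.621 from [0.4442 0.0068 0.183 ] yaw 106.2 t 13.45 tilt 0.16
```

Emit:
{"op": "play_rows", "data": {
  "series": [
    {"dx":-0.5,"dy":-0.15,"dz":0,"roll":0.3,"claw":0},
    {"dx":-1.5,"dy":-0.45,"dz":0,"roll":0.6,"claw":0},
    {"dx":-2.7,"dy":-0.8,"dz":0.1,"roll":0.9,"claw":0},
    {"dx":-4,"dy":-1.2,"dz":0.2,"roll":1.2,"claw":0},
    {"dx":-5.3,"dy":-1.55,"dz":0.3,"roll":1.5,"claw":0},
    {"dx":-6.6,"dy":-1.95,"dz":0.4,"roll":1.62,"claw":0},
    {"dx":-7.8,"dy":-2.3,"dz":0.4,"roll":1.62,"claw":0},
    {"dx":-8.8,"dy":-2.6,"dz":0.4,"roll":1.62,"claw":0},
    {"dx":-9.5,"dy":-2.8,"dz":0.4,"roll":1.62,"claw":0},
    {"dx":-9.67,"dy":-2.86,"dz":0.4,"roll":1.62,"claw":0},
    {"dx":-9.67,"dy":-2.86,"dz":0.4,"roll":1.62,"claw":0},
    {"dx":-9.67,"dy":-2.86,"dz":0.4,"roll":1.62,"claw":0}
  ]
}}

```text
time: 14.45
tcp_pos: [0.4413, -0.2946, 0.1686]
tool_rot: [[-0.141, 0.99, -0.002], [0.99, 0.141, 0.003], [0.003, -0.002, -1.0]]
force: [0.3, -0.3, -0.4]
finger_gap: 0.101
grasp_force: 20.0
```

Emit:
{"op": "play_rows", "data": {
  "series": [
    {"dx":0,"dy":0,"dz":0.6,"roll":0,"claw":0},
    {"dx":0,"dy":0,"dz":1.2,"roll":0,"claw":0},
    {"dx":0,"dy":0,"dz":1.8,"roll":0,"claw":0},
    {"dx":0,"dy":0,"dz":2.3,"roll":0,"claw":0},
    {"dx":0,"dy":0,"dz":2.7,"roll":0,"claw":0},
    {"dx":0,"dy":0,"dz":2.7,"roll":0,"claw":0},
    {"dx":0,"dy":0,"dz":2.7,"roll":0,"claw":0}
  ]
}}

```text
time: 15.03
tcp_pos: [0.442, -0.2943, 0.0889]
tool_rot: [[-0.143, 0.99, -0.001], [0.99, 0.143, 0.001], [0.001, -0.001, -1.0]]
force: [0.0, -0.3, -1.3]
finger_gap: 0.102
grasp_force: 20.0
```

```bash
python3 go.py 0.4428 -0.2957 0.0636 98.1
```

```text
move [-0.05   0.019  0.842] roll 0.022 from [ 0.442  -0.2943  0.0889] yaw 98.21 t 15.03 tilt 0.08
```

Emit:
{"op": "play_rows", "data": {
  "series": [
    {"dx":-0.05,"dy":0.02,"dz":0.3,"roll":0,"claw":0},
    {"dx":-0.05,"dy":0.02,"dz":0.6,"roll":0,"claw":0},
    {"dx":-0.05,"dy":0.02,"dz":0.84,"roll":0,"claw":0},
    {"dx":-0.05,"dy":0.02,"dz":0.86,"roll":0,"claw":0},
    {"dx":-0.05,"dy":0.02,"dz":0.86,"roll":0,"claw":0},
    {"dx":-0.05,"dy":0.02,"dz":0.86,"roll":0,"claw":0.4},
    {"dx":-0.05,"dy":0.02,"dz":0.86,"roll":0,"claw":0.4},
    {"dx":-0.05,"dy":0.02,"dz":0.86,"roll":0,"claw":0.4},
    {"dx":-0.05,"dy":0.02,"dz":0.86,"roll":0,"claw":0.4},
    {"dx":-0.05,"dy":0.02,"dz":0.86,"roll":0,"claw":0.4},
    {"dx":-0.05,"dy":0.02,"dz":0.86,"roll":0,"claw":0.4}
  ]
}}

```text
time: 15.95
tcp_pos: [0.4429, -0.2971, 0.0636]
tool_rot: [[-0.141, 0.99, 0.0], [0.99, 0.141, -0.0], [-0.0, 0.0, -1.0]]
force: [0.1, 1.1, -0.1]
finger_gap: 0.385
grasp_force: 0.0
```

Emit:
{"op": "play_rows", "data": {
  "series": [
    {"dx":0,"dy":0,"dz":-0.4,"roll":0,"claw":0.4},
    {"dx":0,"dy":0,"dz":-1.2,"roll":0,"claw":0.4},
    {"dx":0,"dy":0,"dz":-2.2,"roll":0,"claw":0.4},
    {"dx":-0.5,"dy":0.3,"dz":-3.2,"roll":0,"claw":0.4},
    {"dx":-1.3,"dy":0.8,"dz":-4.2,"roll":0,"claw":0.4},
    {"dx":-2,"dy":1.3,"dz":-5.2,"roll":0,"claw":0.4},
    {"dx":-2.6,"dy":1.5,"dz":-6,"roll":0,"claw":0.4},
    {"dx":-2.6,"dy":1.5,"dz":-6,"roll":0,"claw":0.4},
    {"dx":-2.6,"dy":1.5,"dz":-6,"roll":0,"claw":0.4},
    {"dx":-2.6,"dy":1.5,"dz":-6,"roll":0,"claw":0.4}
  ]
}}

```text
time: 16.78
tcp_pos: [0.498, -0.367, 0.2431]
tool_rot: [[-0.142, 0.99, -0.001], [0.99, 0.142, 0.001], [0.001, -0.001, -1.0]]
force: [-0.9, -0.1, -0.5]
finger_gap: 0.4
grasp_force: 0.0
```

```bash
python3 - <<'E'
from m import *
from go import *
S=snap('wrist'); save(S['im'],'w3.png',(120,0,392,220),2.9)
tiles(S,zb=.03)
M=masks(S['im'])
for b in blobs(M['cream'],1000):
    b=b[S['d'][b[:,1],b[:,0]]>0]; p=depthpts(S,b); z=np.median(p[:,2]); h=p[abs(p[:,2]-z)<.006]
    r=cv2.minAreaRect((h[:,:2]*1000).astype(np.float32)); print(len(b),b.mean(0).round(),z.round(4),[np.round(x,1) for x in r])
go(.52,.18,.25,135)
E
```

```text
blue 424 px [214. 108.] z 0.0857 rectc [ 443.2 -297.2] [10.4 40. ] mean [ 0.4436 -0.2968  0.0853] long dir pca 98.4 rect 98.8
   foot [ 442.8 -297.6] [34.6 38.8] 6.5
blue 432 px [289. 108.] z 0.0855 rectc [ 530.5 -284.8] [10.7 40. ] mean [ 0.5302 -0.2846  0.0851] long dir pca 97.6 rect 98.0
   foot [ 530.9 -283.9] [33.8 37.7] 8.4
2016 [485.  29.] 0.0331 [array([ 753.3, -155.1]), array([58.4, 48.9]), np.float64(73.5)]
4521 [248. 108.] 0.0302 [array([ 487.2, -289.6]), array([211.2,  66.1]), np.float64(8.0)]
2881 [ 74. 208.] 0.0471 [array([ 272.5, -448.4]), array([79.6, 54.6]), np.float64(37.5)]
move [17.932  3.322 -0.226] roll -7.367 from [ 0.4977 -0.3666  0.2425] yaw 98.16 t 16.83 tilt 0.14
```

View pics/w3.png

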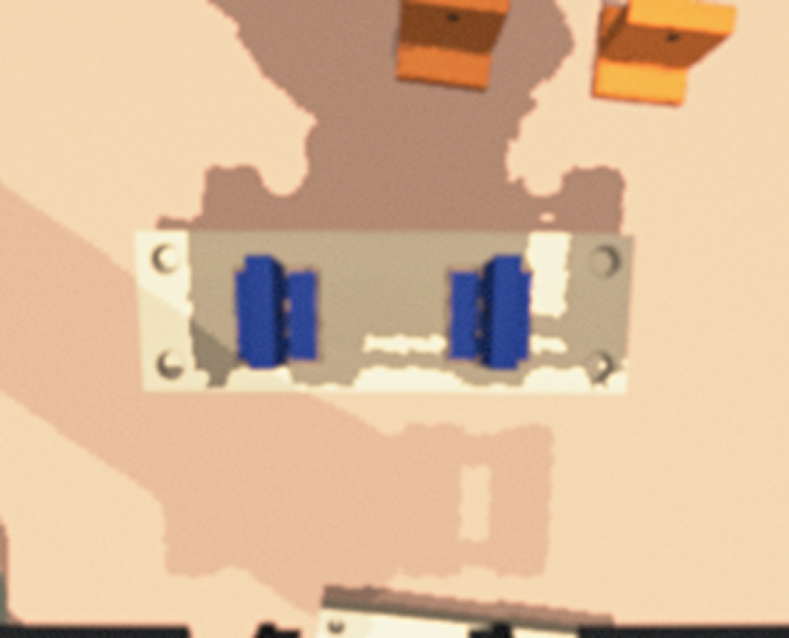

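Both blues stand on the board at about (443,-297) and (530.5,-285) mm, clear of the sockets, which appear at crop (165,258), (603,262), (170,363) and (598,365). Next I view the legged board.

```bash
python3 - <<'E'
from m import *
from go import go
S=load('wrist'); uv=[]
g=cv2.cvtColor(S['im'],cv2.COLOR_RGB2GRAY)
c=np.array([[165,258],[603,262],[170,363],[598,365]])/2.9+[120,0]
p=plane(S,c,.03); print(p.round(4).tolist(),'centre',p.mean(0).round(4)); 
for i,j in((0,1),(2,3),(0,2),(1,3)): d=p[j]-p[i]; print(np.hypot(*d[:2]).round(4),np.degrees(np.arctan2(d[1],d[0])).round(2))
go(.54,.19,.27,100)
E
```

```text
[[0.3927, -0.2802, 0.03], [0.576, -0.2556, 0.03], [0.3986, -0.3234, 0.03], [0.5824, -0.2979, 0.03]] centre [ 0.4874 -0.2893  0.03  ]
0.1849 7.67
0.1856 7.92
0.0436 -82.28
0.0428 -81.37
move [18.168  4.028 -0.893] roll -0.367 from [ 0.4977 -0.3666  0.2425] yaw 98.16 t 16.83 tilt 0.14
```

Emit:
{"op": "play_rows", "data": {
  "series": [
    {"dx":0.6,"dy":0.1,"dz":-0.2,"roll":0,"claw":0.4},
    {"dx":1.8,"dy":0.4,"dz":-0.4,"roll":0,"claw":0.4},
    {"dx":3.1,"dy":0.7,"dz":-0.6,"roll":0,"claw":0.4},
    {"dx":4.4,"dy":1,"dz":-0.8,"roll":-0.1,"claw":0.4},
    {"dx":5.7,"dy":1.3,"dz":-0.9,"roll":-0.2,"claw":0.4},
    {"dx":7,"dy":1.6,"dz":-0.9,"roll":-0.36,"claw":0.4},
    {"dx":8.3,"dy":1.85,"dz":-0.9,"roll":-0.36,"claw":0.6},
    {"dx":9.6,"dy":2.1,"dz":-0.9,"roll":-0.36,"claw":0.7},
    {"dx":10.9,"dy":2.4,"dz":-0.9,"roll":-0.36,"claw":0.8},
    {"dx":12.2,"dy":2.7,"dz":-0.9,"roll":-0.36,"claw":0.9},
    {"dx":13.3,"dy":2.95,"dz":-0.9,"roll":-0.36,"claw":1},
    {"dx":14,"dy":3.1,"dz":-0.9,"roll":-0.36,"claw":1}
  ]
}}

```text
time: 17.83
tcp_pos: [0.529, 0.0672, 0.27]
tool_rot: [[-0.179, 0.984, -0.001], [0.984, 0.179, 0.0], [0.001, -0.001, -1.0]]
force: [-0.1, -0.1, 0.8]
finger_gap: 0.768
grasp_force: 0.0
```

Emit:
{"op": "play_rows", "data": {
  "series": [
    {"dx":0.8,"dy":0.15,"dz":0,"roll":0,"claw":1},
    {"dx":1.8,"dy":0.4,"dz":0,"roll":0,"claw":1},
    {"dx":2.9,"dy":0.6,"dz":0,"roll":0,"claw":1},
    {"dx":3.8,"dy":0.85,"dz":0,"roll":0,"claw":1},
    {"dx":4.1,"dy":0.92,"dz":0,"roll":0,"claw":1},
    {"dx":4.1,"dy":0.92,"dz":0,"roll":0,"claw":1},
    {"dx":4.1,"dy":0.92,"dz":0,"roll":0,"claw":1},
    {"dx":4.1,"dy":0.92,"dz":0,"roll":0,"claw":1}
  ]
}}

```text
time: 18.5
tcp_pos: [0.5371, 0.185, 0.2699]
tool_rot: [[-0.17, 0.985, -0.001], [0.985, 0.17, -0.002], [-0.002, -0.001, -1.0]]
force: [-0.5, -1.1, 0.7]
finger_gap: 1.001
grasp_force: 0.0
```

```bash
python3 - <<'E'
from m import *
from go import *
S=snap('wrist'); save(S['im'],'w4.png',(100,0,412,220),2.5)
M=masks(S['im'])
for b in blobs(M['cream'],1000):
    b=b[S['d'][b[:,1],b[:,0]]>0]; p=depthpts(S,b); z=np.median(p[:,2]); h=p[abs(p[:,2]-z)<.006]
    r=cv2.minAreaRect((h[:,:2]*1000).astype(np.float32)); print(len(b),b.mean(0).round(),z.round(4),[np.round(x,1) for x in r])
go(.5518,.2861,.2,163.4)
E
```

```text
2639 [478.  92.] 0.0493 [array([808.3, 346.5]), array([207.2,  10.1]), np.float64(89.8)]
10068 [271.  83.] 0.0973 [array([552.3, 285.9]), array([ 66.4, 210.2]), np.float64(73.5)]
move [3.253 1.051 2.328] roll -12.729 from [0.5373 0.1847 0.2701] yaw 99.76 t 18.55 tilt 0.11
```

View pics/w4.png

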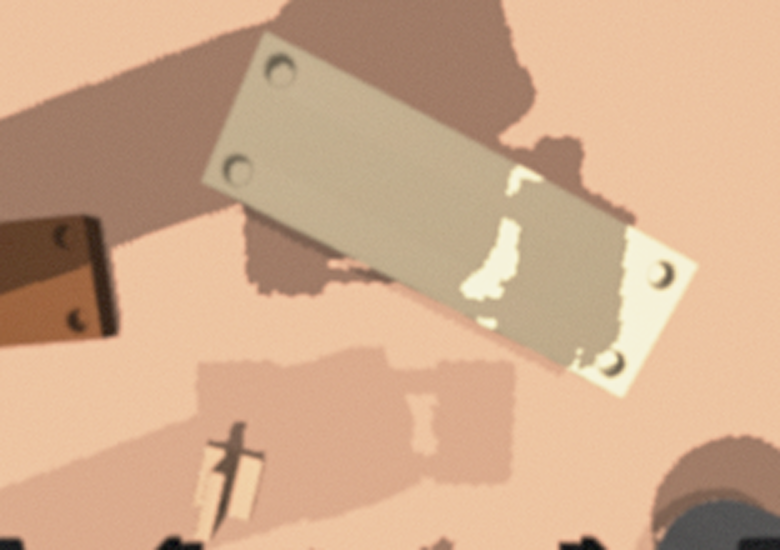

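The legged board is clear in view: deck 210×66 mm, top z 97 mm, centre (0.5522, 0.2860), long axis 163.5°, corners at crop (265,35), (697,265), (622,397) and (203,182). I go above it.

Emit:
{"op": "play_rows", "data": {
  "series": [
    {"dx":0.5,"dy":0.2,"dz":0.3,"roll":-1.3,"claw":1},
    {"dx":1,"dy":0.35,"dz":0.6,"roll":-2.6,"claw":1},
    {"dx":1.5,"dy":0.5,"dz":0.9,"roll":-3.9,"claw":1},
    {"dx":2,"dy":0.7,"dz":1.2,"roll":-5.2,"claw":1},
    {"dx":2.5,"dy":0.9,"dz":1.6,"roll":-6.5,"claw":1},
    {"dx":3,"dy":1,"dz":2,"roll":-7.8,"claw":1},
    {"dx":3.25,"dy":1.06,"dz":2.33,"roll":-9.1,"claw":1},
    {"dx":3.25,"dy":1.06,"dz":2.33,"roll":-10.4,"claw":1},
    {"dx":3.25,"dy":1.06,"dz":2.33,"roll":-11.7,"claw":1},
    {"dx":3.25,"dy":1.06,"dz":2.33,"roll":-12.75,"claw":1},
    {"dx":3.25,"dy":1.06,"dz":2.33,"roll":-12.75,"claw":1},
    {"dx":3.25,"dy":1.06,"dz":2.33,"roll":-12.75,"claw":1}
  ]
}}

```text
time: 19.55
tcp_pos: [0.5524, 0.2867, 0.2002]
tool_rot: [[-0.958, 0.286, -0.0], [0.286, 0.958, -0.001], [0.0, -0.001, -1.0]]
force: [-1.1, -0.1, 0.0]
finger_gap: 1.005
grasp_force: 0.0
```

```bash
python3 go.py .5522 .2860 .085 163.5
```

```text
move [-0.    -0.021  3.84 ] roll -0.026 from [0.5524 0.2867 0.2002] yaw 163.37 t 19.55 tilt 0.06
```

Emit:
{"op": "play_rows", "data": {
  "series": [
    {"dx":0,"dy":-0.02,"dz":0.7,"roll":-0.03,"claw":1},
    {"dx":0,"dy":-0.02,"dz":1.4,"roll":-0.03,"claw":1},
    {"dx":0,"dy":-0.02,"dz":2.1,"roll":-0.03,"claw":1},
    {"dx":0,"dy":-0.02,"dz":2.7,"roll":-0.03,"claw":1},
    {"dx":0,"dy":-0.02,"dz":3.2,"roll":-0.03,"claw":1},
    {"dx":0,"dy":-0.02,"dz":3.6,"roll":-0.03,"claw":1},
    {"dx":0,"dy":-0.02,"dz":3.84,"roll":-0.03,"claw":1},
    {"dx":0,"dy":-0.02,"dz":3.84,"roll":-0.03,"claw":1},
    {"dx":0,"dy":-0.02,"dz":3.84,"roll":-0.03,"claw":1}
  ]
}}

```text
time: 20.3
tcp_pos: [0.5518, 0.288, 0.0856]
tool_rot: [[-0.96, 0.279, 0.0], [0.279, 0.96, 0.0], [-0.0, 0.0, -1.0]]
force: [-0.3, -0.2, 0.1]
finger_gap: 1.002
grasp_force: 0.0
```

Emit:
{"op": "play_rows", "data": {
  "series": [
    {"dx":0,"dy":0,"dz":0,"roll":0,"claw":0.6},
    {"dx":0,"dy":0,"dz":0,"roll":0,"claw":0.6},
    {"dx":0,"dy":0,"dz":0,"roll":0,"claw":0.6},
    {"dx":0,"dy":0,"dz":0,"roll":0,"claw":0.6},
    {"dx":0,"dy":0,"dz":0,"roll":0,"claw":0.6},
    {"dx":0,"dy":0,"dz":0,"roll":0,"claw":0.6},
    {"dx":0,"dy":0,"dz":0,"roll":0,"claw":0.6},
    {"dx":0,"dy":0,"dz":0,"roll":0,"claw":0.6},
    {"dx":0,"dy":0,"dz":0,"roll":0,"claw":0.6}
  ],
  "newtons": 45
}}

```text
time: 21.05
tcp_pos: [0.5519, 0.2875, 0.0857]
tool_rot: [[-0.96, 0.279, 0.0], [0.279, 0.96, -0.001], [-0.001, -0.001, -1.0]]
force: [-0.7, -2.7, 5.9]
finger_gap: 0.754
grasp_force: 45.0
```

```bash
python3 - <<'E'
from go import *
s=get_state(); print(s['finger_gap'],s['grasp_force'],s['force'].round(1)); go(.5522,.2860,.085,163.5)
E
```

```text
0.7536455300721474 44.98946925625205 [-0.7 -2.7  5.9]
move [-0.025 -0.045  0.024] roll 0.059 from [0.5519 0.2875 0.0857] yaw 163.8 t 21.05 tilt 0.05
```

Emit:
{"op": "play_rows", "data": {
  "series": [
    {"dx":0,"dy":0,"dz":-0.3,"roll":0,"claw":0.6},
    {"dx":0,"dy":0,"dz":-0.8,"roll":0,"claw":0.6},
    {"dx":0,"dy":0,"dz":-1.5,"roll":0,"claw":0.6},
    {"dx":0,"dy":0,"dz":-2.3,"roll":0,"claw":0.6},
    {"dx":0,"dy":0,"dz":-3.1,"roll":0,"claw":0.6},
    {"dx":0,"dy":0,"dz":-3.9,"roll":0,"claw":0.6},
    {"dx":0,"dy":0,"dz":-4.5,"roll":0,"claw":0.6},
    {"dx":0,"dy":0,"dz":-5,"roll":0,"claw":0.6},
    {"dx":0,"dy":0,"dz":-5,"roll":0,"claw":0.6},
    {"dx":0,"dy":0,"dz":-5,"roll":0,"claw":0.6}
  ]
}}

```text
time: 21.88
tcp_pos: [0.5516, 0.2885, 0.2359]
tool_rot: [[-0.961, 0.278, 0.001], [0.278, 0.961, 0.001], [-0.001, 0.001, -1.0]]
force: [-0.3, -0.3, -6.1]
finger_gap: 0.751
grasp_force: 45.0
```

```bash
python3 - <<'E'
from m import *
from go import *
s=get_state(); print(s['finger_gap'],s['grasp_force'],s['force'].round(1)); go(.4874,-.2893,.235,7.95); R=s['tool_rot']
print('half', (R.T@(np.array([.54,0,.235])-s['tcp_pos'])/.03).round(2))
S=snap('top'); M=masks(S['im'])
for b in blobs(M['cream'],1000):
    b=b[S['d'][b[:,1],b[:,0]]>0]; p=depthpts(S,b); z=np.median(p[:,2]); h=p[abs(p[:,2]-z)<.006]
    if z>.15: print(len(b),z.round(4),[np.round(x,1) for x in cv2.minAreaRect((h[:,:2]*1000).astype(np.float32))])
E
```

```text
0.7507622090365819 44.97756460681558 [-0.3 -0.3 -6.1]
move [-3.3030e+00 -1.9094e+01  1.4000e-02] roll -4.82 from [0.5516 0.2885 0.2359] yaw 163.85 t 21.88 tilt 0.08
half [-2.3  -9.34  0.02]
```

Emit:
{"op": "play_rows", "data": {
  "series": [
    {"dx":-0.1,"dy":-0.4,"dz":0,"roll":0.6,"claw":0.6},
    {"dx":-0.3,"dy":-1.2,"dz":0,"roll":1.8,"claw":0.6},
    {"dx":-0.5,"dy":-2.1,"dz":0,"roll":3.1,"claw":0.6},
    {"dx":-0.75,"dy":-3.1,"dz":0,"roll":4.4,"claw":0.6},
    {"dx":-1,"dy":-4.1,"dz":0,"roll":5.7,"claw":0.6},
    {"dx":-1.25,"dy":-5.1,"dz":0,"roll":7,"claw":0.6},
    {"dx":-1.5,"dy":-6.1,"dz":0,"roll":8.3,"claw":0.6},
    {"dx":-1.75,"dy":-7.1,"dz":0,"roll":9.6,"claw":0.6},
    {"dx":-2,"dy":-8.1,"dz":0,"roll":10.9,"claw":0.6},
    {"dx":-2.2,"dy":-8.9,"dz":0,"roll":12.2,"claw":0.6},
    {"dx":-2.3,"dy":-9.34,"dz":0,"roll":13.2,"claw":0.6},
    {"dx":-2.3,"dy":-9.34,"dz":0,"roll":13.6,"claw":0.6}
  ]
}}

```text
time: 22.93
tcp_pos: [0.5385, -0.0061, 0.2332]
tool_rot: [[-0.09, 0.996, -0.004], [0.996, 0.09, -0.002], [-0.002, -0.004, -1.0]]
force: [0.6, -0.3, -4.9]
finger_gap: 0.754
grasp_force: 45.0
```

```bash
python3 - <<'E'
from go import *
s=get_state(); print(s['q'].round(1),s['finger_gap'],s['grasp_force'],s['force'].round(1)); go(.4874,-.2893,.235,7.95); go(.49,-.2,.235,7.95)
E
```

```text
[ 43.2   9.4 -49.8  97.7   7.5  76.5  -2.8] 0.7536240363206085 44.97658794745803 [ 0.6 -0.3 -4.9]
move [-9.247 -2.55  -0.029] roll 17.446 from [ 0.5385 -0.0061  0.2332] yaw 95.18 t 22.93 tilt 0.25
move [-6.29  -2.195 -0.037] roll 17.446 from [ 0.5385 -0.0061  0.2332] yaw 95.18 t 22.93 tilt 0.25
```

Emit:
{"op": "play_rows", "data": {
  "series": [
    {"dx":-0.4,"dy":-0.1,"dz":0,"roll":0.6,"claw":0.6},
    {"dx":-1.2,"dy":-0.3,"dz":0,"roll":1.8,"claw":0.6},
    {"dx":-2.1,"dy":-0.6,"dz":0,"roll":3.1,"claw":0.6},
    {"dx":-3.1,"dy":-0.9,"dz":0,"roll":4.4,"claw":0.6},
    {"dx":-4.1,"dy":-1.15,"dz":0,"roll":5.7,"claw":0.6},
    {"dx":-5.1,"dy":-1.4,"dz":0,"roll":7,"claw":0.6},
    {"dx":-6.1,"dy":-1.7,"dz":0,"roll":8.3,"claw":0.6},
    {"dx":-7.1,"dy":-1.95,"dz":0,"roll":9.6,"claw":0.6},
    {"dx":-8,"dy":-2.2,"dz":0,"roll":10.9,"claw":0.6},
    {"dx":-8.8,"dy":-2.45,"dz":0,"roll":12.2,"claw":0.6},
    {"dx":-9.25,"dy":-2.55,"dz":0,"roll":13.2,"claw":0.6},
    {"dx":-9.25,"dy":-2.55,"dz":0,"roll":13.6,"claw":0.6}
  ]
}}

```text
time: 23.93
tcp_pos: [0.4892, -0.2893, 0.2335]
tool_rot: [[0.89, 0.457, -0.003], [0.457, -0.89, -0.001], [-0.003, -0.001, -1.0]]
force: [-0.1, -0.6, -5.2]
finger_gap: 0.753
grasp_force: 45.0
```

```bash
python3 - <<'E'
from go import *
s=get_state(); print(s['q'].round(1),s['finger_gap'],s['grasp_force'],s['force'].round(1)); go(.4874,-.2893,.235,7.95)
E
```

```text
[ 56.5  11.  -32.4  94.3   6.1  76.7 -39.7] 0.752723607808651 44.97639561071992 [-0.1 -0.6 -5.2]
move [-0.052 -0.028 -0.05 ] roll 3.846 from [ 0.4892 -0.2893  0.2335] yaw 27.18 t 23.93 tilt 0.18
```

Emit:
{"op": "play_rows", "data": {
  "series": [
    {"dx":-0.05,"dy":-0.03,"dz":0,"roll":1,"claw":0.6},
    {"dx":-0.05,"dy":-0.03,"dz":0,"roll":2,"claw":0.6},
    {"dx":-0.05,"dy":-0.03,"dz":0,"roll":3,"claw":0.6},
    {"dx":-0.05,"dy":-0.03,"dz":0,"roll":3.85,"claw":0.6},
    {"dx":-0.05,"dy":-0.03,"dz":0,"roll":3.85,"claw":0.6},
    {"dx":-0.05,"dy":-0.03,"dz":0,"roll":3.85,"claw":0.6},
    {"dx":-0.05,"dy":-0.03,"dz":0,"roll":3.85,"claw":0.6}
  ]
}}

```text
time: 24.52
tcp_pos: [0.4898, -0.2839, 0.2346]
tool_rot: [[0.989, 0.151, -0.001], [0.151, -0.989, 0.001], [-0.001, -0.001, -1.0]]
force: [-0.4, 0.5, -5.4]
finger_gap: 0.751
grasp_force: 45.0
```

```bash
python3 - <<'E'
from m import *
from go import *
s=get_state(); print(s['force'].round(1)); go(.4874,-.2893,.235,7.95)
for n in('top','side','wrist'):
  S=snap(n); M=masks(S['im'])
  for b in blobs(M['cream'],300):
    b=b[S['d'][b[:,1],b[:,0]]>0]; p=depthpts(S,b); h=p[abs(p[:,2]-.247)<.012]
    if len(h)>200: print(n,len(h),np.median(h[:,2]).round(4),[np.round(x,1) for x in cv2.minAreaRect((h[:,:2]*1000).astype(np.float32))], cv2.boxPoints(cv2.minAreaRect((h[:,:2]*1000).astype(np.float32))).round(0).tolist())
save(S['im'],'w5.png',sc=1.5)
E
```

```text
[-0.4  0.5 -5.4]
move [-0.105  0.168 -0.013] roll 0.147 from [ 0.4898 -0.2839  0.2346] yaw 8.69 t 24.52 tilt 0.07
top 685 0.2462 [array([ 563. , -273.6]), array([63.2, 67.4]), np.float64(9.2)] [[526.0, -245.0], [537.0, -312.0], [600.0, -302.0], [589.0, -235.0]]
top 436 0.2465 [array([ 420.2, -283.8]), array([68.5, 45.1]), np.float64(8.2)] [[383.0, -266.0], [390.0, -311.0], [457.0, -301.0], [451.0, -257.0]]
wrist 14480 0.2469 [array([ 545.3, -276.1]), array([99.2, 66.6]), np.float64(8.7)] [[491.0, -251.0], [501.0, -317.0], [599.0, -302.0], [589.0, -236.0]]
wrist 371 0.2458 [array([ 585.5, -292.5]), array([14. , 14.3]), np.float64(54.2)] [[576.0, -294.0], [587.0, -302.0], [595.0, -291.0], [584.0, -283.0]]
wrist 2326 0.2468 [array([ 473.6, -286.6]), array([16.3, 64.5]), np.float64(8.1)] [[461.0, -256.0], [470.0, -320.0], [486.0, -317.0], [477.0, -253.0]]
```

View pics/w5.png

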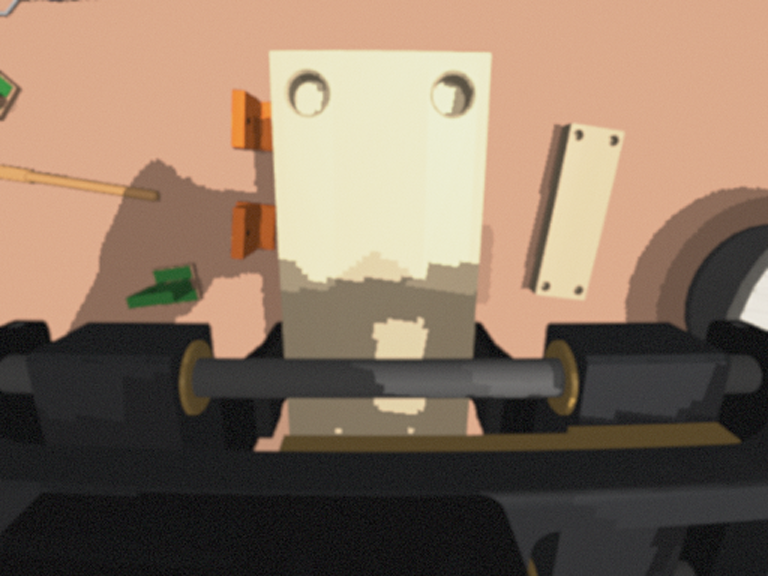

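The held deck is square in the gripper (8.7° against the tool's 8.69°), with its far corners at (270,52) and (490,52). The wrist offset is under 1 mm. I align over the sockets.

```bash
python3 go.py .4871 -.2888 .135 7.95
```

```text
move [-0.117  0.142  3.338] roll 0.134 from [ 0.49   -0.2841  0.2351] yaw 8.62 t 24.67 tilt 0.02
```

Emit:
{"op": "play_rows", "data": {
  "series": [
    {"dx":-0.11,"dy":0.14,"dz":0,"roll":0.14,"claw":0.6},
    {"dx":-0.11,"dy":0.14,"dz":0,"roll":0.14,"claw":0.6},
    {"dx":-0.11,"dy":0.14,"dz":0.5,"roll":0.14,"claw":0.6},
    {"dx":-0.11,"dy":0.14,"dz":1,"roll":0.14,"claw":0.6},
    {"dx":-0.11,"dy":0.14,"dz":1.5,"roll":0.14,"claw":0.6},
    {"dx":-0.11,"dy":0.14,"dz":2,"roll":0.14,"claw":0.6},
    {"dx":-0.11,"dy":0.14,"dz":2.5,"roll":0.14,"claw":0.6},
    {"dx":-0.11,"dy":0.14,"dz":2.9,"roll":0.14,"claw":0.6},
    {"dx":-0.11,"dy":0.14,"dz":3.2,"roll":0.14,"claw":0.6},
    {"dx":-0.11,"dy":0.14,"dz":3.33,"roll":0.14,"claw":0.6},
    {"dx":-0.11,"dy":0.14,"dz":3.33,"roll":0.14,"claw":0.6},
    {"dx":-0.11,"dy":0.14,"dz":3.33,"roll":0.14,"claw":0.6}
  ]
}}

```text
time: 25.67
tcp_pos: [0.4878, -0.289, 0.1359]
tool_rot: [[0.991, 0.137, 0.001], [0.137, -0.991, -0.0], [0.001, 0.0, -1.0]]
force: [-0.6, -0.7, -4.4]
finger_gap: 0.755
grasp_force: 45.0
```

```bash
python3 go.py .4871 -.2888 .1195 7.95; python3 - <<'E'
from m import *
S=snap('side'); save(S['im'],'s2.png',(240,120,370,220),6)
W=snap('wrist'); M=masks(W['im'])
for b in blobs(M['cream'],1000):
    b=b[W['d'][b[:,1],b[:,0]]>0]; p=depthpts(W,b); h=p[abs(p[:,2]-.147)<.01]
    if len(h)>900: r=cv2.minAreaRect((h[:,:2]*1000).astype(np.float32)); print(np.median(h[:,2]),r,cv2.boxPoints(r).round(1).tolist())
E
```

```text
move [-0.021 -0.01   0.546] roll -0.017 from [ 0.4878 -0.289   0.1359] yaw 7.86 t 25.67 tilt 0.04
0.1482557547979445 ((543.3990478515625, -281.9873352050781), (99.0377426147461, 66.61376190185547), 7.665533542633057) [[489.8999938964844, -255.60000610351562], [498.79998779296875, -321.6000061035156], [596.9000244140625, -308.3999938964844], [588.0, -242.39999389648438]]
0.14807761871515426 ((471.635009765625, -291.38409423828125), (16.685422897338867, 64.87837982177734), 7.136864185333252) [[459.29998779296875, -260.20001220703125], [467.3999938964844, -324.6000061035156], [483.8999938964844, -322.5], [475.8999938964844, -258.20001220703125]]
```

View pics/s2.png

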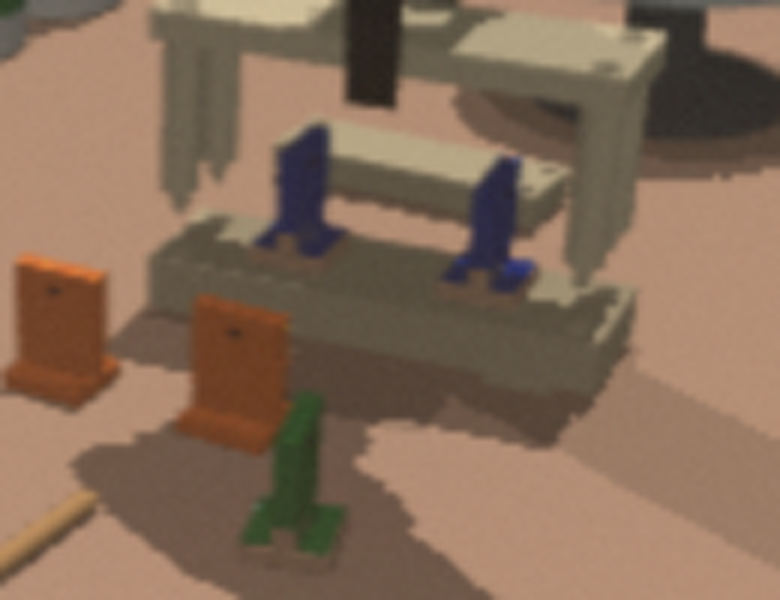

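The side view shows all four legs above their corner sockets, with the blues upright between them. I lower slowly.

Emit:
{"op": "play_rows", "data": {
  "series": [
    {"dx":-0.02,"dy":0,"dz":0.1,"roll":0,"claw":0.6},
    {"dx":-0.02,"dy":0,"dz":0.2,"roll":0,"claw":0.6},
    {"dx":-0.02,"dy":0,"dz":0.3,"roll":0,"claw":0.6},
    {"dx":-0.02,"dy":0,"dz":0.4,"roll":0,"claw":0.6},
    {"dx":-0.02,"dy":0,"dz":0.5,"roll":0,"claw":0.6},
    {"dx":-0.02,"dy":0,"dz":0.58,"roll":0,"claw":0.6},
    {"dx":-0.02,"dy":0,"dz":0.66,"roll":0,"claw":0.6},
    {"dx":-0.02,"dy":0,"dz":0.72,"roll":0,"claw":0.6},
    {"dx":-0.02,"dy":0,"dz":0.78,"roll":0,"claw":0.6},
    {"dx":-0.02,"dy":0,"dz":0.82,"roll":0,"claw":0.6},
    {"dx":-0.02,"dy":0,"dz":0.82,"roll":0,"claw":0.6}
  ]
}}

```text
time: 26.68
tcp_pos: [0.4867, -0.2888, 0.1106]
tool_rot: [[0.991, 0.137, -0.0], [0.137, -0.991, 0.0], [-0.0, -0.0, -1.0]]
force: [-0.1, -0.3, -5.1]
finger_gap: 0.753
grasp_force: 45.0
```

```bash
python3 go.py .4871 -.2888 .1042 7.95
```

```text
move [0.013 0.    0.212] roll -0.016 from [ 0.4867 -0.2888  0.1106] yaw 7.87 t 26.68 tilt 0.02
```

Emit:
{"op": "play_rows", "data": {
  "series": [
    {"dx":0,"dy":0,"dz":0.05,"roll":0,"claw":0.6},
    {"dx":0,"dy":0,"dz":0.1,"roll":0,"claw":0.6},
    {"dx":0,"dy":0,"dz":0.14,"roll":0,"claw":0.6},
    {"dx":0,"dy":0,"dz":0.18,"roll":0,"claw":0.6},
    {"dx":0,"dy":0,"dz":0.21,"roll":0,"claw":0.6},
    {"dx":0,"dy":0,"dz":0.21,"roll":0,"claw":0.6},
    {"dx":0,"dy":0,"dz":0.21,"roll":0,"claw":0.6}
  ]
}}

```text
time: 27.27
tcp_pos: [0.4869, -0.2891, 0.1049]
tool_rot: [[0.991, 0.137, 0.0], [0.137, -0.991, -0.001], [0.0, 0.001, -1.0]]
force: [-0.8, 0.3, -1.0]
finger_gap: 0.751
grasp_force: 45.0
```

```bash
python3 - <<'E'
from m import *
W=snap('wrist'); M=masks(W['im'])
for b in blobs(M['cream'],1000):
    b=b[W['d'][b[:,1],b[:,0]]>0]; p=depthpts(W,b); h=p[abs(p[:,2]-.117)<.01]
    if len(h)>900: r=cv2.minAreaRect((h[:,:2]*1000).astype(np.float32)); print(np.median(h[:,2]),r)
E
```

```text
0.11682036877304902 ((542.4373779296875, -282.1582946777344), (98.90605926513672, 66.85997009277344), 7.896407127380371)
0.11677457924913347 ((470.63690185546875, -291.2786560058594), (16.172412872314453, 64.97367095947266), 7.368931293487549)
```

Emit:
{"op": "play_rows", "data": {
  "series": [
    {"dx":0,"dy":0,"dz":0.03,"roll":0,"claw":0.6},
    {"dx":0,"dy":0,"dz":0.05,"roll":0,"claw":0.6},
    {"dx":0,"dy":0,"dz":0.05,"roll":0,"claw":0.6},
    {"dx":0,"dy":0,"dz":0.05,"roll":0,"claw":1},
    {"dx":0,"dy":0,"dz":0.05,"roll":0,"claw":1},
    {"dx":0,"dy":0,"dz":0.05,"roll":0,"claw":1},
    {"dx":0,"dy":0,"dz":0.05,"roll":0,"claw":1},
    {"dx":0,"dy":0,"dz":0.05,"roll":0,"claw":1},
    {"dx":0,"dy":0,"dz":0.05,"roll":0,"claw":1},
    {"dx":0,"dy":0,"dz":0.05,"roll":0,"claw":1}
  ]
}}

```text
time: 28.15
tcp_pos: [0.4869, -0.2889, 0.103]
tool_rot: [[0.991, 0.137, 0.0], [0.137, -0.991, -0.0], [0.0, 0.0, -1.0]]
force: [0.3, -0.5, 0.5]
finger_gap: 0.992
grasp_force: 0.0
```

Emit:
{"op": "play_rows", "data": {
  "series": [
    {"dx":0,"dy":0,"dz":-0.4,"roll":0,"claw":1},
    {"dx":0,"dy":0,"dz":-1,"roll":0,"claw":1},
    {"dx":0,"dy":0,"dz":-2,"roll":0,"claw":1},
    {"dx":0,"dy":0,"dz":-3,"roll":0,"claw":1},
    {"dx":0,"dy":0,"dz":-4,"roll":0,"claw":1},
    {"dx":0,"dy":0,"dz":-4.3,"roll":0,"claw":1},
    {"dx":0,"dy":0,"dz":-4.3,"roll":0,"claw":1}
  ]
}}

```text
time: 28.73
tcp_pos: [0.4887, -0.2896, 0.2362]
tool_rot: [[0.991, 0.137, 0.006], [0.137, -0.991, -0.004], [0.005, 0.005, -1.0]]
force: [0.3, 0.2, 0.6]
finger_gap: 1.001
grasp_force: 0.0
```

```bash
python3 - <<'E'
from m import *
from go import go
for n in('wrist','top'):
  W=snap(n); M=masks(W['im'])
  for b in blobs(M['cream'],300):
    b=b[W['d'][b[:,1],b[:,0]]>0]; p=depthpts(W,b); h=p[abs(p[:,2]-.117)<.01]
    if len(h)>200: r=cv2.minAreaRect((h[:,:2]*1000).astype(np.float32)); print(n,np.median(h[:,2]),r, np.linalg.lstsq(np.c_[h[:,:2],np.ones(len(h))],h[:,2],rcond=None)[0].round(4))
go(.5834,.0744,.18,57.4)
go(.53,-.1,.2,57.4)
E
```

```text
wrist 0.11650762383720087 ((512.983154296875, -284.8628845214844), (155.98321533203125, 65.81219482421875), 7.766808032989502) [ 0.0003 -0.0002  0.1163]
wrist 0.11642292631669637 ((394.2811279296875, -300.443115234375), (24.154939651489258, 65.05564880371094), 7.078805446624756) [0.0216 0.0014 0.108 ]
top 0.11626413934048196 ((563.5543212890625, -278.2987060546875), (55.41716003417969, 66.97698211669922), 7.9326276779174805) [-0.0163 -0.0119  0.1221]
top 0.11619240788598395 ((419.7677001953125, -296.9591064453125), (72.49765014648438, 66.20960235595703), 6.604616641998291) [ 0.0057 -0.0116  0.1103]
move [  4.855 -11.551   1.724] roll -9.907 from [ 0.4866 -0.2888  0.2318] yaw 7.87 t 28.83 tilt 0.02
move [ 2.296 -6.036  1.059] roll -9.907 from [ 0.4866 -0.2888  0.2318] yaw 7.87 t 28.83 tilt 0.02
```

Deck seated at z 0.1163, level. Next, the first green tile.

Emit:
{"op": "play_rows", "data": {
  "series": [
    {"dx":0.2,"dy":-0.5,"dz":0,"roll":-0.5,"claw":0.4},
    {"dx":0.6,"dy":-1.5,"dz":0,"roll":-1.5,"claw":0.4},
    {"dx":1.1,"dy":-2.7,"dz":0,"roll":-2.8,"claw":0.4},
    {"dx":1.6,"dy":-3.9,"dz":0.2,"roll":-4.1,"claw":0.4},
    {"dx":2.15,"dy":-5.1,"dz":0.5,"roll":-5.4,"claw":0.4},
    {"dx":2.65,"dy":-6.3,"dz":0.8,"roll":-6.7,"claw":0.4},
    {"dx":3.15,"dy":-7.5,"dz":1.1,"roll":-8,"claw":0.4},
    {"dx":3.65,"dy":-8.7,"dz":1.4,"roll":-9.3,"claw":0.4},
    {"dx":4.15,"dy":-9.9,"dz":1.7,"roll":-9.9,"claw":0.4},
    {"dx":4.6,"dy":-10.9,"dz":1.7,"roll":-9.9,"claw":0.4},
    {"dx":4.85,"dy":-11.55,"dz":1.7,"roll":-9.9,"claw":0.4},
    {"dx":4.85,"dy":-11.55,"dz":1.7,"roll":-9.9,"claw":0.4}
  ]
}}

```text
time: 29.83
tcp_pos: [0.5816, 0.0829, 0.1794]
tool_rot: [[0.529, 0.849, -0.003], [0.849, -0.529, 0.005], [0.003, -0.005, -1.0]]
force: [-0.9, 0.2, 0.2]
finger_gap: 0.406
grasp_force: 0.0
```

Emit:
{"op": "play_rows", "data": {
  "series": [
    {"dx":0,"dy":0,"dz":0.5,"roll":0,"claw":0.4},
    {"dx":0,"dy":0,"dz":1,"roll":0,"claw":0.4},
    {"dx":0,"dy":0,"dz":1.5,"roll":0,"claw":0.4},
    {"dx":0,"dy":0,"dz":1.8,"roll":0,"claw":0.4},
    {"dx":0,"dy":0,"dz":1.8,"roll":0,"claw":0.4},
    {"dx":0,"dy":0,"dz":1.8,"roll":0,"claw":0.4}
  ]
}}

```text
time: 30.33
tcp_pos: [0.5827, 0.0743, 0.1262]
tool_rot: [[0.539, 0.843, -0.002], [0.843, -0.539, 0.0], [-0.001, -0.002, -1.0]]
force: [-0.3, -0.6, 0.7]
finger_gap: 0.397
grasp_force: 0.0
```

```bash
python3 go.py .5834 .0744 .032 57.4
```

```text
move [0.02  0.023 3.141] roll 0.001 from [0.5827 0.0743 0.1262] yaw 57.41 t 30.33 tilt 0.12
```

Emit:
{"op": "play_rows", "data": {
  "series": [
    {"dx":0.02,"dy":0.02,"dz":0.6,"roll":0,"claw":0.4},
    {"dx":0.02,"dy":0.02,"dz":1.2,"roll":0,"claw":0.4},
    {"dx":0.02,"dy":0.02,"dz":1.8,"roll":0,"claw":0.4},
    {"dx":0.02,"dy":0.02,"dz":2.4,"roll":0,"claw":0.4},
    {"dx":0.02,"dy":0.02,"dz":2.9,"roll":0,"claw":0.4},
    {"dx":0.02,"dy":0.02,"dz":3.14,"roll":0,"claw":0.4},
    {"dx":0.02,"dy":0.02,"dz":3.14,"roll":0,"claw":0.4},
    {"dx":0.02,"dy":0.02,"dz":3.14,"roll":0,"claw":0.4}
  ]
}}

```text
time: 31.0
tcp_pos: [0.5847, 0.0746, 0.0333]
tool_rot: [[0.539, 0.842, 0.0], [0.842, -0.539, 0.0], [0.0, 0.0, -1.0]]
force: [-0.4, 0.1, -0.1]
finger_gap: 0.4
grasp_force: 0.0
```

Emit:
{"op": "play_rows", "data": {
  "series": [
    {"dx":0,"dy":0,"dz":0,"roll":0,"claw":0},
    {"dx":0,"dy":0,"dz":0,"roll":0,"claw":0},
    {"dx":0,"dy":0,"dz":0,"roll":0,"claw":0},
    {"dx":0,"dy":0,"dz":0,"roll":0,"claw":0},
    {"dx":0,"dy":0,"dz":0,"roll":0,"claw":0},
    {"dx":0,"dy":0,"dz":0,"roll":0,"claw":0},
    {"dx":0,"dy":0,"dz":0,"roll":0,"claw":0},
    {"dx":0,"dy":0,"dz":0,"roll":0,"claw":0},
    {"dx":0,"dy":0,"dz":0,"roll":0,"claw":0},
    {"dx":0,"dy":0,"dz":0,"roll":0,"claw":0}
  ],
  "newtons": 20
}}

```text
time: 31.83
tcp_pos: [0.5846, 0.0744, 0.0332]
tool_rot: [[0.539, 0.842, 0.0], [0.842, -0.539, -0.0], [-0.0, 0.0, -1.0]]
force: [-0.4, -0.5, 4.5]
finger_gap: 0.102
grasp_force: 20.0
```

Emit:
{"op": "play_rows", "data": {
  "series": [
    {"dx":0,"dy":0,"dz":-0.5,"roll":0,"claw":0},
    {"dx":0,"dy":0,"dz":-1.2,"roll":0,"claw":0},
    {"dx":0,"dy":0,"dz":-2.2,"roll":0,"claw":0},
    {"dx":0,"dy":0,"dz":-3.2,"roll":0,"claw":0},
    {"dx":0,"dy":0,"dz":-4.2,"roll":0,"claw":0},
    {"dx":0,"dy":0,"dz":-5.2,"roll":0,"claw":0},
    {"dx":0,"dy":0,"dz":-6.2,"roll":0,"claw":0},
    {"dx":0,"dy":0,"dz":-6.8,"roll":0,"claw":0},
    {"dx":0,"dy":0,"dz":-6.8,"roll":0,"claw":0},
    {"dx":0,"dy":0,"dz":-6.8,"roll":0,"claw":0}
  ]
}}

```text
time: 32.67
tcp_pos: [0.5847, 0.0747, 0.2382]
tool_rot: [[0.539, 0.842, 0.002], [0.842, -0.539, -0.0], [0.001, 0.002, -1.0]]
force: [-0.2, 1.0, -1.2]
finger_gap: 0.105
grasp_force: 20.0
```

```bash
python3 go.py .5315 -.2827 .225 97.9
```

```text
move [-10.992   4.927   0.439] roll -8.104 from [0.5847 0.0747 0.2382] yaw 57.38 t 32.67 tilt 0.13
```

Emit:
{"op": "play_rows", "data": {
  "series": [
    {"dx":-0.5,"dy":0.2,"dz":0,"roll":-0.5,"claw":0},
    {"dx":-1.5,"dy":0.67,"dz":0,"roll":-1.5,"claw":0},
    {"dx":-2.6,"dy":1.16,"dz":0,"roll":-2.5,"claw":0},
    {"dx":-3.7,"dy":1.66,"dz":0,"roll":-3.5,"claw":0},
    {"dx":-4.8,"dy":2.15,"dz":0,"roll":-4.5,"claw":0},
    {"dx":-5.9,"dy":2.64,"dz":0,"roll":-5.5,"claw":0},
    {"dx":-7,"dy":3.14,"dz":0,"roll":-6.5,"claw":0},
    {"dx":-8.1,"dy":3.63,"dz":0,"roll":-7.5,"claw":0},
    {"dx":-9.1,"dy":4.08,"dz":0,"roll":-8.1,"claw":0},
    {"dx":-10,"dy":4.48,"dz":0,"roll":-8.1,"claw":0},
    {"dx":-10.7,"dy":4.8,"dz":0,"roll":-8.1,"claw":0},
    {"dx":-10.99,"dy":4.93,"dz":0,"roll":-8.1,"claw":0}
  ]
}}

```text
time: 33.67
tcp_pos: [0.5285, -0.2876, 0.2346]
tool_rot: [[-0.131, 0.991, -0.004], [0.991, 0.131, 0.0], [0.001, -0.004, -1.0]]
force: [0.1, -0.2, -0.6]
finger_gap: 0.103
grasp_force: 20.0
```

Emit:
{"op": "play_rows", "data": {
  "series": [
    {"dx":0,"dy":0,"dz":0,"roll":0,"claw":0},
    {"dx":0,"dy":0,"dz":0.5,"roll":0,"claw":0},
    {"dx":0,"dy":0,"dz":1,"roll":0,"claw":0},
    {"dx":0,"dy":0,"dz":1.5,"roll":0,"claw":0},
    {"dx":0,"dy":0,"dz":2,"roll":0,"claw":0},
    {"dx":0,"dy":0,"dz":2.2,"roll":0,"claw":0},
    {"dx":0,"dy":0,"dz":2.2,"roll":0,"claw":0},
    {"dx":0,"dy":0,"dz":2.2,"roll":0,"claw":0}
  ]
}}

```text
time: 34.33
tcp_pos: [0.5315, -0.2813, 0.171]
tool_rot: [[-0.139, 0.99, -0.0], [0.99, 0.139, 0.001], [0.001, -0.0, -1.0]]
force: [0.4, 0.7, -0.3]
finger_gap: 0.102
grasp_force: 20.0
```

```bash
python3 go.py .5315 -.2827 .1498 97.9
```

```text
move [-0.046 -0.007  0.705] roll 0.017 from [ 0.5315 -0.2813  0.171 ] yaw 97.98 t 34.33 tilt 0.04
```

Emit:
{"op": "play_rows", "data": {
  "series": [
    {"dx":-0.05,"dy":0,"dz":0.25,"roll":0,"claw":0},
    {"dx":-0.05,"dy":0,"dz":0.5,"roll":0,"claw":0},
    {"dx":-0.05,"dy":0,"dz":0.7,"roll":0,"claw":0},
    {"dx":-0.05,"dy":0,"dz":0.71,"roll":0,"claw":0},
    {"dx":-0.05,"dy":0,"dz":0.71,"roll":0,"claw":0},
    {"dx":-0.05,"dy":0,"dz":0.71,"roll":0,"claw":0.4},
    {"dx":-0.05,"dy":0,"dz":0.71,"roll":0,"claw":0.4},
    {"dx":-0.05,"dy":0,"dz":0.71,"roll":0,"claw":0.4},
    {"dx":-0.05,"dy":0,"dz":0.71,"roll":0,"claw":0.4},
    {"dx":-0.05,"dy":0,"dz":0.71,"roll":0,"claw":0.4},
    {"dx":-0.05,"dy":0,"dz":0.71,"roll":0,"claw":0.4}
  ]
}}

```text
time: 35.25
tcp_pos: [0.5314, -0.2844, 0.1496]
tool_rot: [[-0.137, 0.991, 0.0], [0.991, 0.137, -0.0], [-0.0, 0.0, -1.0]]
force: [0.3, -0.1, 0.4]
finger_gap: 0.383
grasp_force: 0.0
```

Emit:
{"op": "play_rows", "data": {
  "series": [
    {"dx":0,"dy":0,"dz":-0.4,"roll":0,"claw":0.4},
    {"dx":0,"dy":0,"dz":-1,"roll":0,"claw":0.4},
    {"dx":0,"dy":0,"dz":-2,"roll":0,"claw":0.4},
    {"dx":0,"dy":0,"dz":-2.9,"roll":0,"claw":0.4},
    {"dx":0,"dy":0,"dz":-2.9,"roll":0,"claw":0.4},
    {"dx":0,"dy":0,"dz":-2.9,"roll":0,"claw":0.4}
  ]
}}

```text
time: 35.75
tcp_pos: [0.5326, -0.2847, 0.2394]
tool_rot: [[-0.137, 0.991, 0.004], [0.991, 0.137, -0.003], [-0.003, 0.003, -1.0]]
force: [0.2, 1.0, -0.5]
finger_gap: 0.4
grasp_force: 0.0
```

```bash
python3 - <<'E'
from m import *
from go import go
s=get_state(); print(s['finger_gap'],s['force'].round(1)); go(.4313,-.1015,.2,107)
S=snap('top'); tiles(S,zb=.116,amin=40); tiles(S,amin=40)
E
```

```text
0.40041894106683 [ 0.2  1.  -0.5]
move [ 6.516 -2.512  1.283] roll -1.825 from [ 0.5326 -0.2847  0.2394] yaw 97.87 t 35.75 tilt 0.26
green 35 px [331. 185.] z 0.1711 rectc [ 530. -274.] [10.2 18.2] mean [ 0.5295 -0.2734  0.1712] long dir pca 95.9 rect 100.7
   foot [ 531.7 -278.1] [35.7 26.7] 2.8
green 55 px [262. 226.] z 0.0561 rectc [ 431.6 -101.2] [10.3 37.5] mean [ 0.4313 -0.1009  0.0559] long dir pca 106.4 rect 107.4
   foot [ 431.6 -103.3] [34.  37.5] 13.0
```

Green one stands on the deck. Now green two.

Emit:
{"op": "play_rows", "data": {
  "series": [
    {"dx":0.5,"dy":-0.2,"dz":0,"roll":-0.4,"claw":0.4},
    {"dx":1.4,"dy":-0.54,"dz":0,"roll":-0.8,"claw":0.4},
    {"dx":2.4,"dy":-0.93,"dz":0.2,"roll":-1.2,"claw":0.4},
    {"dx":3.5,"dy":-1.35,"dz":0.6,"roll":-1.6,"claw":0.4},
    {"dx":4.6,"dy":-1.77,"dz":1,"roll":-1.82,"claw":0.4},
    {"dx":5.5,"dy":-2.12,"dz":1.3,"roll":-1.82,"claw":0.4},
    {"dx":6.2,"dy":-2.4,"dz":1.3,"roll":-1.82,"claw":0.4},
    {"dx":6.52,"dy":-2.51,"dz":1.3,"roll":-1.82,"claw":0.4},
    {"dx":6.52,"dy":-2.51,"dz":1.3,"roll":-1.82,"claw":0.4},
    {"dx":6.52,"dy":-2.51,"dz":1.3,"roll":-1.82,"claw":0.4}
  ]
}}

```text
time: 36.63
tcp_pos: [0.4303, -0.1019, 0.1978]
tool_rot: [[-0.292, 0.957, 0.001], [0.957, 0.292, -0.002], [-0.002, 0.0, -1.0]]
force: [-0.4, -0.1, 0.3]
finger_gap: 0.399
grasp_force: 0.0
```

Emit:
{"op": "play_rows", "data": {
  "series": [
    {"dx":0,"dy":0,"dz":0.6,"roll":0,"claw":0.4},
    {"dx":0,"dy":0,"dz":1.2,"roll":0,"claw":0.4},
    {"dx":0,"dy":0,"dz":1.8,"roll":0,"claw":0.4},
    {"dx":0,"dy":0,"dz":2.3,"roll":0,"claw":0.4},
    {"dx":0,"dy":0,"dz":2.5,"roll":0,"claw":0.4},
    {"dx":0,"dy":0,"dz":2.5,"roll":0,"claw":0.4},
    {"dx":0,"dy":0,"dz":2.5,"roll":0,"claw":0.4}
  ]
}}

```text
time: 37.22
tcp_pos: [0.4306, -0.1016, 0.1228]
tool_rot: [[-0.291, 0.957, 0.0], [0.957, 0.291, 0.001], [0.001, 0.001, -1.0]]
force: [-0.5, 0.4, 0.1]
finger_gap: 0.4
grasp_force: 0.0
```

```bash
python3 go.py .4313 -.1013 .0325 107
```

```text
move [0.    0.023 3.01 ] roll -0.018 from [ 0.4306 -0.1016  0.1228] yaw 106.91 t 37.22 tilt 0.08
```

Emit:
{"op": "play_rows", "data": {
  "series": [
    {"dx":0,"dy":0.02,"dz":0.6,"roll":0,"claw":0.4},
    {"dx":0,"dy":0.02,"dz":1.2,"roll":0,"claw":0.4},
    {"dx":0,"dy":0.02,"dz":1.8,"roll":0,"claw":0.4},
    {"dx":0,"dy":0.02,"dz":2.3,"roll":0,"claw":0.4},
    {"dx":0,"dy":0.02,"dz":2.8,"roll":0,"claw":0.4},
    {"dx":0,"dy":0.02,"dz":3.01,"roll":0,"claw":0.4},
    {"dx":0,"dy":0.02,"dz":3.01,"roll":0,"claw":0.4},
    {"dx":0,"dy":0.02,"dz":3.01,"roll":0,"claw":0.4}
  ]
}}

```text
time: 37.88
tcp_pos: [0.4313, -0.1011, 0.033]
tool_rot: [[-0.292, 0.957, 0.001], [0.957, 0.292, -0.0], [-0.0, 0.001, -1.0]]
force: [0.2, -0.2, 0.2]
finger_gap: 0.398
grasp_force: 0.0
```

Emit:
{"op": "play_rows", "data": {
  "series": [
    {"dx":0,"dy":0,"dz":0,"roll":0,"claw":0},
    {"dx":0,"dy":0,"dz":0,"roll":0,"claw":0},
    {"dx":0,"dy":0,"dz":0,"roll":0,"claw":0},
    {"dx":0,"dy":0,"dz":0,"roll":0,"claw":0},
    {"dx":0,"dy":0,"dz":0,"roll":0,"claw":0},
    {"dx":0,"dy":0,"dz":0,"roll":0,"claw":0},
    {"dx":0,"dy":0,"dz":0,"roll":0,"claw":0},
    {"dx":0,"dy":0,"dz":0,"roll":0,"claw":0},
    {"dx":0,"dy":0,"dz":0,"roll":0,"claw":0},
    {"dx":0,"dy":0,"dz":0,"roll":0,"claw":0}
  ]
}}

```text
time: 38.72
tcp_pos: [0.4307, -0.101, 0.0325]
tool_rot: [[-0.292, 0.956, 0.0], [0.956, 0.292, -0.0], [-0.0, 0.0, -1.0]]
force: [-0.8, 0.4, 5.0]
finger_gap: 0.103
grasp_force: 20.0
```

Emit:
{"op": "play_rows", "data": {
  "series": [
    {"dx":0,"dy":0,"dz":-0.5,"roll":0,"claw":0},
    {"dx":0,"dy":0,"dz":-1.2,"roll":0,"claw":0},
    {"dx":0,"dy":0,"dz":-2.2,"roll":0,"claw":0},
    {"dx":0,"dy":0,"dz":-3.2,"roll":0,"claw":0},
    {"dx":0,"dy":0,"dz":-4.2,"roll":0,"claw":0},
    {"dx":0,"dy":0,"dz":-5.2,"roll":0,"claw":0},
    {"dx":0,"dy":0,"dz":-6.2,"roll":0,"claw":0},
    {"dx":0,"dy":0,"dz":-6.8,"roll":0,"claw":0},
    {"dx":0,"dy":0,"dz":-6.8,"roll":0,"claw":0},
    {"dx":0,"dy":0,"dz":-6.8,"roll":0,"claw":0}
  ]
}}

```text
time: 39.55
tcp_pos: [0.4308, -0.101, 0.2364]
tool_rot: [[-0.292, 0.957, 0.001], [0.957, 0.292, -0.001], [-0.001, 0.001, -1.0]]
force: [-0.1, -0.2, -0.3]
finger_gap: 0.103
grasp_force: 20.0
```

```bash
python3 go.py .4425 -.2953 .235 97.9
```

```text
move [-6.31  -1.516  0.055] roll 1.811 from [ 0.4308 -0.101   0.2364] yaw 106.95 t 39.55 tilt 0.09
```

Emit:
{"op": "play_rows", "data": {
  "series": [
    {"dx":-0.5,"dy":-0.12,"dz":0,"roll":0.4,"claw":0},
    {"dx":-1.4,"dy":-0.34,"dz":0,"roll":0.8,"claw":0},
    {"dx":-2.4,"dy":-0.58,"dz":0,"roll":1.2,"claw":0},
    {"dx":-3.5,"dy":-0.84,"dz":0,"roll":1.6,"claw":0},
    {"dx":-4.5,"dy":-1.08,"dz":0,"roll":1.81,"claw":0},
    {"dx":-5.4,"dy":-1.3,"dz":0,"roll":1.81,"claw":0},
    {"dx":-6.1,"dy":-1.47,"dz":0,"roll":1.81,"claw":0},
    {"dx":-6.31,"dy":-1.52,"dz":0,"roll":1.81,"claw":0},
    {"dx":-6.31,"dy":-1.52,"dz":0,"roll":1.81,"claw":0},
    {"dx":-6.31,"dy":-1.52,"dz":0,"roll":1.81,"claw":0}
  ]
}}

```text
time: 40.38
tcp_pos: [0.4417, -0.2941, 0.2347]
tool_rot: [[-0.138, 0.99, -0.002], [0.99, 0.138, 0.003], [0.003, -0.001, -1.0]]
force: [0.2, 0.8, -0.2]
finger_gap: 0.105
grasp_force: 20.0
```

Emit:
{"op": "play_rows", "data": {
  "series": [
    {"dx":0,"dy":0,"dz":0,"roll":0,"claw":0},
    {"dx":0,"dy":0,"dz":0.5,"roll":0,"claw":0},
    {"dx":0,"dy":0,"dz":1,"roll":0,"claw":0},
    {"dx":0,"dy":0,"dz":1.5,"roll":0,"claw":0},
    {"dx":0,"dy":0,"dz":2,"roll":0,"claw":0},
    {"dx":0,"dy":0,"dz":2.1,"roll":0,"claw":0},
    {"dx":0,"dy":0,"dz":2.1,"roll":0,"claw":0},
    {"dx":0,"dy":0,"dz":2.1,"roll":0,"claw":0}
  ]
}}

```text
time: 41.05
tcp_pos: [0.4426, -0.2945, 0.174]
tool_rot: [[-0.139, 0.99, 0.0], [0.99, 0.139, -0.001], [-0.001, 0.0, -1.0]]
force: [0.6, -0.0, -0.5]
finger_gap: 0.104
grasp_force: 20.0
```

```bash
python3 go.py .4425 -.2953 .149 97.9
```

```text
move [-0.025 -0.007  0.832] roll 0.017 from [ 0.4426 -0.2945  0.174 ] yaw 97.98 t 41.05 tilt 0.05
```

Emit:
{"op": "play_rows", "data": {
  "series": [
    {"dx":-0.03,"dy":0,"dz":0.3,"roll":0,"claw":0},
    {"dx":-0.03,"dy":0,"dz":0.6,"roll":0,"claw":0},
    {"dx":-0.03,"dy":0,"dz":0.8,"roll":0,"claw":0},
    {"dx":-0.03,"dy":0,"dz":0.84,"roll":0,"claw":0},
    {"dx":-0.03,"dy":0,"dz":0.84,"roll":0,"claw":0},
    {"dx":-0.03,"dy":0,"dz":0.84,"roll":0,"claw":0.4},
    {"dx":-0.03,"dy":0,"dz":0.84,"roll":0,"claw":0.4},
    {"dx":-0.03,"dy":0,"dz":0.84,"roll":0,"claw":0.4},
    {"dx":-0.03,"dy":0,"dz":0.84,"roll":0,"claw":0.4},
    {"dx":-0.03,"dy":0,"dz":0.84,"roll":0,"claw":0.4},
    {"dx":-0.03,"dy":0,"dz":0.84,"roll":0,"claw":0.4}
  ]
}}

```text
time: 41.97
tcp_pos: [0.4423, -0.296, 0.148]
tool_rot: [[-0.138, 0.99, -0.0], [0.99, 0.138, -0.0], [0.0, -0.0, -1.0]]
force: [0.2, -0.3, 0.0]
finger_gap: 0.384
grasp_force: 0.0
```

Emit:
{"op": "play_rows", "data": {
  "series": [
    {"dx":0,"dy":0,"dz":-0.4,"roll":0,"claw":0.4},
    {"dx":0,"dy":0,"dz":-1.2,"roll":0,"claw":0.4},
    {"dx":0,"dy":0,"dz":-2.2,"roll":0,"claw":0.4},
    {"dx":0,"dy":0,"dz":-3.2,"roll":0,"claw":0.4},
    {"dx":-0.8,"dy":0.5,"dz":-4.2,"roll":0,"claw":0.4},
    {"dx":-1.6,"dy":1,"dz":-5.2,"roll":0,"claw":0.4},
    {"dx":-2.6,"dy":1.5,"dz":-5.5,"roll":0,"claw":0.4},
    {"dx":-2.6,"dy":1.5,"dz":-5.5,"roll":0,"claw":0.4},
    {"dx":-2.6,"dy":1.5,"dz":-5.5,"roll":0,"claw":0.4},
    {"dx":-2.6,"dy":1.5,"dz":-5.5,"roll":0,"claw":0.4}
  ]
}}

```text
time: 42.8
tcp_pos: [0.4976, -0.3665, 0.3131]
tool_rot: [[-0.138, 0.99, -0.0], [0.99, 0.138, 0.001], [0.001, -0.0, -1.0]]
force: [0.0, 1.5, -1.0]
finger_gap: 0.402
grasp_force: 0.0
```

```bash
python3 - <<'E'
from m import *
W=snap('wrist'); tiles(W,zb=.116)
M=masks(W['im'])
for b in blobs(M['cream'],1000):
    b=b[W['d'][b[:,1],b[:,0]]>0]; p=depthpts(W,b); h=p[abs(p[:,2]-.117)<.01]
    if len(h)>900: r=cv2.minAreaRect((h[:,:2]*1000).astype(np.float32)); print(np.median(h[:,2]),r,np.linalg.lstsq(np.c_[h[:,:2],np.ones(len(h))],h[:,2],rcond=None)[0].round(4))
S=snap('side'); tiles(S,zb=.03,amin=40)
a=cv2.resize(W['im'][0:220,100:400],(410,300)); b=cv2.resize(S['im'][95:225,230:380],(390,300))
save(np.hstack([a,b]),'fin.png')
E
```

```text
green 480 px [212. 109.] z 0.1716 rectc [ 442.9 -297.6] [10.8 40.2] mean [ 0.4433 -0.2974  0.1712] long dir pca 98.5 rect 97.7
   foot [ 442.1 -298.2] [34.2 39.4] 7.0
green 476 px [291. 108.] z 0.1715 rectc [ 530.8 -284.7] [11. 40.] mean [ 0.5304 -0.2844  0.1712] long dir pca 97.3 rect 97.6
   foot [ 531.4 -285.1] [34.1 38.3] 8.8
0.11637237190128102 ((486.60260009765625, -288.4757080078125), (210.67507934570312, 66.04080200195312), 7.20452356338501) [-0.001  -0.0047  0.1157]
blue 26 px [322. 158.] z 0.0828 rectc [ 441.  -286.1] [ 8.7 23.3] mean [ 0.4397 -0.282   0.0829] long dir pca 83.4 rect 93.6
```

View pics/fin.png

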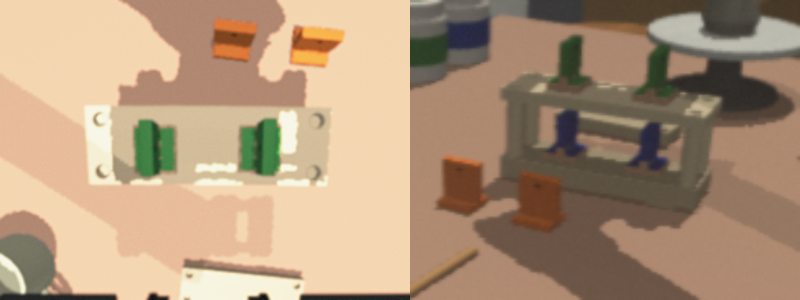

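The picture shows both greens upright on the deck (crop 155,147 and 262,147), both blues upright below (565,132 and 650,143), and the legged board seated level at z 116 mm. The robot is clear, so I hand in.

```bash
python3 -c "
from workcell import *
print(close_job())"
```

```text
the job is handed in; nothing more can be done
None
```

The job is handed in at about 43 s of the 141 s: both blue tiles stand on the lower board, the legged board sits level over it with its deck at the seated height, and both green tiles stand on that deck. One slip on the way: my first grasp of a blue tile closed too late and turned it slightly, but it stayed upright and I picked it up on the second try.

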